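# Set the swivel vice for the next angled slot-milling batch

## Robot

A 6-joint arm with a two-finger parallel gripper is mounted at the origin on the work surface. World frame = base frame: x ahead of the robot, y to its left, z up, the work surface at z = 0. Lengths are in mm, angles in rad, forces in N, time in s.
With the tool pointing down it reaches from about 325 to 850 mm from the base axis. Payload 4.4 kg.
Tool frame: the origin (TCP) lies midway between the tips of the shut fingers; the grasp point (between the pads) lies 19 mm behind it; y points along the fingers, x is the direction in which the jaws open and shut, and the axes are right-handed (so a half turn about y gives the same grasp; the last joint's range is limited). The gripper opens to 94 mm and grips with 3 to 60 N. Pads are 16 mm wide; open, the fingers measure 119 mm over their backs; the gripper's body (75 mm by 177 mm) begins 78 mm behind the grasp point.
Start: joints at [1.05, 0.207, 1.542, -0, 1.393, -0.15], TCP at [208.367, 535.92, 205.447] pointing down, gripper open.
Joint ranges: [-2.73, 2.73], [-0.86, 2.22], [0.23, 2.46], [-1.11, 4.25], [0.08, 2.63], [-2.82, 2.82]. Speed limits (rad/s): [2.79, 2.79, 3.14, 3.14, 3.14, 3.14].

## Interface

Orientations are given as a unit quaternion [x, y, z, w].
In Python, from plant import arm gives the robot as it stands.
- The arm moves only by the tool apply_moves, never from a script. Its argument "motion" is one flat list of numbers, 7 for each row, row after row: the finger opening in m, from 0 to 0.094, then the shift along the tool's x, y, z in m, then the turn, a rotation vector about the tool's x, y, z in degrees. In form: [gripper, tx, ty, tz, ax, ay, az, gripper, tx, ty, tz, ax, ay, az, ...]. A call has 1 to 12 rows; each row is the pose to reach, as a shift and turn from the pose commanded when the call began, along the tool's axes at that moment; what a row does not reach only later rows make up. A row lasts 1/12 s, in which the tool goes at most 41.7 mm and 7.16 degrees, less where a joint would pass 70% of its speed; a pose out of reach is approached as far as the arm can. A call with a gripper value outside its range is refused whole. The fingers move at their own pace and stop on an object; "squeeze" is the grip in N (left out, the last holds). Time passes only in rows, so rows that repeat a pose let the fingers close. It gives the time, the measured TCP pose, the force and the opening at its end, in the units of the state.
- arm.state(): the state, without advancing time (a new reading comes with each control period).
- arm.grab_frame(name): name is "side" or "top"; returns (picture, depth): 480x640x3 uint8, red, green, blue; 480x640 float32, mm along the optical axis (not along the pixel's ray), 0 where there is no reading.
- arm.calibration(name): a dict with "fx", "fy", "cx", "cy" (pixels), "origin" and "rotation" of the camera in the world. Camera axes: x right, y down, z forward; pixel columns grow to the right and rows downward; lengths in mm; the calibration is good to about 2 mm. A picture is of the moment at which its call begins. calibration takes no time and is no camera call.
- arm.finish_job(): hands the job in, once; it reports no verdict.
The state is a dict: "clock": time; "q": joint angles; "joint_velocities": joint speeds; "joint_torque": joint torques, N m; "position": TCP position; "tcp_rot": TCP orientation; "force": force on the tool from outside, world axes, zero at the start; "torque": the same for the moment, N m; "width": opening from 0.0 (shut) to 1.0 (fully open).
Only numpy, scipy, OpenCV 4.12 (cv2) and the standard library are available. Lean on these libraries where they do the work, as an engineer would, in place of code of your own. Each camera call takes 0.05 s, during which the arm holds its last target. There are 200 camera calls.

## Task

Get the swivel vice ready for the next milling batch: first unload the finished bars (those with a slot milled in them) from the vice and lay them in the grey parts tray. Then turn the vice until the graduated scale reads, against the white index line, the sharpest angle of the steel set square that lies on the clipboard (45 degrees for the one with two equal legs, 30 for the slim one), and gang all the plain bars lying on the bench side by side on the vice bed, each straight across it and centred. With the angle set and all bars in, slide the moving jaw up firmly until the bars are pinched tight together against the fixed jaw; leave the set squares and everything else on the bench where they are.

Things in the scene. Friction and masses are not known exactly. Their poses are not given: they have to be found in the camera images.
- vice_base: Green cast foot of the vice, bolted, 148 mm wide, 22 mm high; lugs reach 104 mm out at its +y and -y. Origin on the swivel axis at bench level. White index line on a 33 mm high block at its -y. The scale, on the aluminium disc above (124 mm wide, top 33 mm up), has short lines each 5 degrees, medium each 15, long each 45, a dot inside its zero line; positive graduations run clockwise from zero.
- vice_axis (a point): Point on the swivel axis at the bed's top, 62 mm above the bench. Axes turn with the top: x along the bed to the fixed jaw, y across, z up. Its yaw less the foot's yaw is the scale reading, counter-clockwise from above positive; -0.45 to 0.2 rad at the start. About 0.5 N m turns the top; it stays where left. Bed 50 mm wide (y), 29 mm thick, from x = -96 to +80 mm; the moving jaw is on the -x side.
- fixed_jaw: Fixed jaw, steel block on the bed, part of the turning top, a good hold for turning it: 30 mm thick, 50 mm wide (flush with the bed's flanks), 30 mm high. Origin at the foot of its clamping face, mid-width, 45 mm from the swivel axis; the block runs 30 mm from there to +x, the bars go on its -x side. Axes as vice_axis.
- jaw_plate: Dark clamping plate of the moving jaw, part of the moving jaw and moving with it. Origin at the foot of its clamping face, mid-width, at bed level; axes as vice_axis. The moving jaw (plate and block together) runs from this face 30 mm to -x, is 50 mm wide and 30 mm high.
- jaw (a joint): Clear opening between the jaws, m: 0 shut, 0.108 fully open; starts at 0.044 to 0.054. The moving jaw slides by hand with about 5 N of drag and stays where left; there is no screw or lever. Slide it against the bars until at least 5 N (better 10 to 20 N) goes through them to the fixed jaw for a moment.
- blank1: Plain square steel bar (a blank), 60 x 20 x 20 mm, about 0.2 kg, lying on the bench on the right side of the vice (some blanks may be absent). Origin at its centre; x along its length. It lies across the bed, length along the bed's y, overhanging 5 mm each side.
- blank2: Plain square steel bar (a blank), 60 x 20 x 20 mm, about 0.2 kg, lying on the bench on the right side of the vice (some blanks may be absent). Origin at its centre; x along its length. It lies across the bed, length along the bed's y, overhanging 5 mm each side.
- blank3: Plain square steel bar (a blank), 60 x 20 x 20 mm, about 0.2 kg, lying on the bench on the right side of the vice (some blanks may be absent). Origin at its centre; x along its length. It lies across the bed, length along the bed's y, overhanging 5 mm each side.
- blank4: Plain square steel bar (a blank), 60 x 20 x 20 mm, about 0.2 kg, lying on the bench on the right side of the vice (some blanks may be absent). Origin at its centre; x along its length. It lies across the bed, length along the bed's y, overhanging 5 mm each side.
- finished1: Finished steel bar, 60 x 20 x 20 mm, about 0.17 kg, with a slot 9 mm wide and 8 mm deep milled across the middle of its top; lies loosely across the bed between the jaws at the start (one of the two may be absent). Origin at its centre; x along its length, z up through the slotted face.
- finished2: Finished steel bar, 60 x 20 x 20 mm, about 0.17 kg, with a slot 9 mm wide and 8 mm deep milled across the middle of its top; lies loosely across the bed between the jaws at the start (one of the two may be absent). Origin at its centre; x along its length, z up through the slotted face.
- parts_tray: Fixed grey open tray, 150 mm (its x) by 190 mm (its y), walls 4 mm thick and 28 mm high, floor 4 mm thick, on the left of the vice. Origin at the centre of its underside.
- clipboard: Plywood clipboard with a sheet of paper, 160 x 220 mm, 6 mm thick, fixed, on the bench beyond the vice. Origin at the centre of its underside. The set square lying on it gives the angle.
- gauge_mat: Wooden gauge tray with blue felt, 160 x 190 mm, 6 mm thick, fixed, beyond the vice; the set square that is not wanted lies on it. Origin at the centre of its underside.
- square45: Steel set square, an open-centred triangle 5 mm thick with two equal legs of 92 mm: stands for 45 degrees. Origin at its centroid, underside. Leave it where it lies.
- square30: Steel set square, an open-centred slim triangle 5 mm thick, legs 112 and 65 mm, sharpest corner 30 degrees: stands for 30 degrees. Origin at its centroid, underside. Leave it where it lies.
- oil_bottle: White oil bottle, 60 mm across, 160 mm high. Bystander; origin at its underside.
- mallet: Hammer lying at the right front of the bench, 260 mm long. Bystander.
- paste_tin: Flat tin, 72 mm across, 45 mm high, left front. Bystander; origin at its underside.
- wrench: Wrench lying between the robot's base and the vice, 180 mm long. Bystander.
Things that resemble listed ones, but are neither listed nor needed, are in the scene too. What is shaped like the square45 but yellow is not meant.

How it is judged (in metres and radians):
On the way, in this order (a step that is already met when the one before it is completed fails the run):
1. all the finished bars lie in the parts tray (x of finished1 in the frame of parts_tray between -0.071 and 0.071 m and y of finished1 in the frame of parts_tray between -0.091 and 0.091 m and z of each of finished1, finished2 in the frame of parts_tray below 0.045 m and x of finished2 in the frame of parts_tray between -0.071 and 0.071 m and y of finished2 in the frame of parts_tray between -0.091 and 0.091 m), for 0.2 s.
2. with the scale at the wanted angle and all the blanks across the bed, the moving jaw is pressed up so that at least 5 N passes through the bars to the fixed jaw (((horizontal distance between square30 and clipboard below 0.09 m and angle between the x axis of vice_axis and the x axis of vice_base, either way round between 0.4796 and 0.5676 rad and y of fixed_jaw in the frame of vice_base above 0.01 m and x of fixed_jaw in the frame of vice_base above 0.01 m) or (horizontal distance between square45 and clipboard below 0.09 m and angle between the x axis of vice_axis and the x axis of vice_base, either way round between 0.7414 and 0.8294 rad and y of fixed_jaw in the frame of vice_base above 0.01 m and x of fixed_jaw in the frame of vice_base above 0.01 m)) and y of blank1 in the frame of vice_axis between -0.012 and 0.012 m and z of blank1 in the frame of vice_axis between 0.006 and 0.014 m and x of each of blank1, blank2, blank3, blank4 in the frame of jaw_plate above 0.006 m and x of each of blank1, blank2, blank3, blank4 in the frame of fixed_jaw below -0.006 m and angle between the x axis of each of blank1, blank2, blank3, blank4 and the y axis of vice_axis, either way round below 0.09 rad and y of blank2 in the frame of vice_axis between -0.012 and 0.012 m and z of blank2 in the frame of vice_axis between 0.006 and 0.014 m and y of blank3 in the frame of vice_axis between -0.012 and 0.012 m and z of blank3 in the frame of vice_axis between 0.006 and 0.014 m and y of blank4 in the frame of vice_axis between -0.012 and 0.012 m and z of blank4 in the frame of vice_axis between 0.006 and 0.014 m and (contact force between jaw_plate and blank1 above 5 N or contact force between jaw_plate and blank2 above 5 N or contact force between jaw_plate and blank3 above 5 N or contact force between jaw_plate and blank4 above 5 N) and (contact force between fixed_jaw and blank1 above 5 N or contact force between fixed_jaw and blank2 above 5 N or contact force between fixed_jaw and blank3 above 5 N or contact force between fixed_jaw and blank4 above 5 N)), for 0.1 s.
At the end, for the whole second after the job is handed in: Scale within 2.5 degrees of the angle (30 or 45) of the square on the clipboard; finished bars in the tray; every blank flat on the bed between the jaws, within 5 degrees of straight across and 12 mm of centred, a bar within 2.5 mm of each jaw; all at rest (all of step 1 and ((horizontal distance between square30 and clipboard below 0.09 m and angle between the x axis of vice_axis and the x axis of vice_base, either way round between 0.4796 and 0.5676 rad and y of fixed_jaw in the frame of vice_base above 0.01 m and x of fixed_jaw in the frame of vice_base above 0.01 m) or (horizontal distance between square45 and clipboard below 0.09 m and angle between the x axis of vice_axis and the x axis of vice_base, either way round between 0.7414 and 0.8294 rad and y of fixed_jaw in the frame of vice_base above 0.01 m and x of fixed_jaw in the frame of vice_base above 0.01 m)) and y of blank1 in the frame of vice_axis between -0.012 and 0.012 m and z of blank1 in the frame of vice_axis between 0.006 and 0.014 m and x of each of blank1, blank2, blank3, blank4 in the frame of jaw_plate above 0.006 m and x of each of blank1, blank2, blank3, blank4 in the frame of fixed_jaw below -0.006 m and angle between the x axis of each of blank1, blank2, blank3, blank4 and the y axis of vice_axis, either way round below 0.09 rad and y of blank2 in the frame of vice_axis between -0.012 and 0.012 m and z of blank2 in the frame of vice_axis between 0.006 and 0.014 m and y of blank3 in the frame of vice_axis between -0.012 and 0.012 m and z of blank3 in the frame of vice_axis between 0.006 and 0.014 m and y of blank4 in the frame of vice_axis between -0.012 and 0.012 m and z of blank4 in the frame of vice_axis between 0.006 and 0.014 m and x of any of blank1, blank2, blank3, blank4 in the frame of jaw_plate below 0.0125 m and x of any of blank1, blank2, blank3, blank4 in the frame of fixed_jaw above -0.0125 m and linear speed of each of blank1, blank2, blank3, blank4, finished1, finished2 below 0.02 m/s); the robot touches nothing.
It fails at once if a set square is moved by more than 30 mm (distance of any of square30, square45 from where it was at the start of the episode above 0.03 m).
It fails at once if another thing on the bench (bottle, hammer, tin, wrench) is moved by more than 60 mm (distance of any of oil_bottle, mallet, paste_tin, wrench from where it was at the start of the episode above 0.06 m).
Of finished1, finished2 only 1 to 2 are there at a start; the rules pass over those that are not, and their reading is None.
Of blank1, blank2, blank3, blank4 only 3 to 4 are there at a start; the rules pass over those that are not, and their reading is None.
At some moment in a run one of blank1, blank2, blank3, blank4 may be knocked a few centimetres aside while the robot is not near it.
Once in a run the grip may slacken for a moment while it holds something.
It also fails if it takes over 210 s, if anything falls off the work surface, if the arm or the gripper's body presses on something with over 40 N, if the wrist force passes 120 N, or if a joint passes its speed limit or range.

## Working session

There is one attempt and no reset: what is moved stays moved. The work goes in short steps, Python scripts to look and compute and a tool call to move; the robot and the scene stay as the last step left them, time stands still between calls to the robot, and variables do not carry over. Pictures are saved under pics/ and viewed, about 12 in all and at most 16, crops included, and the job is handed in when it is done.

Besides the shell and the picture viewer there is one more tool, called after "Request:" as name(argument=value, ...) on one line, values as JSON. apply_moves: Moves the arm, as the interface text tells. Its arguments: {"type":"object","properties":{"motion":{"type":"array","items":{"type":"number"}},"squeeze":{"type":"number"}},"required":["motion"]}

```bash
ls; mkdir -p pics; python3 - <<'E'
from plant import arm
import cv2,numpy as np
s=arm.state();print(s)
for n in("side","top"):
    p,d=arm.grab_frame(n);c=arm.calibration(n);print(n,c)
    cv2.imwrite(f"pics/{n}0.png",p[:,:,::-1]);np.save(f"pics/{n}0d.npy",d)
E
```

```text
pics
{'clock': 0.0, 'q': array([ 1.04950629e+00,  2.07402940e-01,  1.54293926e+00,  3.26490913e-06,
        1.39347996e+00, -1.50488257e-01]), 'joint_velocities': array([ 7.02931865e-05,  1.35424676e-03, -5.60118987e-04, -1.03127048e-04,
        8.07173257e-04, -8.14228715e-05]), 'joint_torque': array([-8.99166207e-04, -3.70856345e+01, -2.81423271e+01,  6.97256159e-02,
        3.59985628e-02, -2.15838509e-04]), 'position': array([207.96020557, 535.22069411, 204.30746165]), 'tcp_rot': array([ 0.58394274,  0.39855007, -0.39997095, -0.58325976]), 'force': array([-0.9200326 , -0.2351019 , -0.04204193]), 'torque': array([-0.02435436,  0.0030417 ,  0.00061366]), 'width': 0.9980122435375225}
side {'fx': 590.7524409067913, 'fy': 590.7524409067913, 'cx': 318.4997164497748, 'cy': 234.69772878669343, 'origin': array([   74.04534635, -1013.59857287,   957.75069882]), 'rotation': array([ 0.88713129, -0.18988526,  0.10010747, -0.40855863])}
top {'fx': 494.1422068772237, 'fy': 494.1422068772237, 'cx': 315.10687356507765, 'cy': 244.57882230691442, 'origin': array([ 399.44733286,  -64.26432529, 1433.40043248]), 'rotation': array([-0.70101763,  0.71105218, -0.04239543,  0.03437588])}
```

View pics/top0.png

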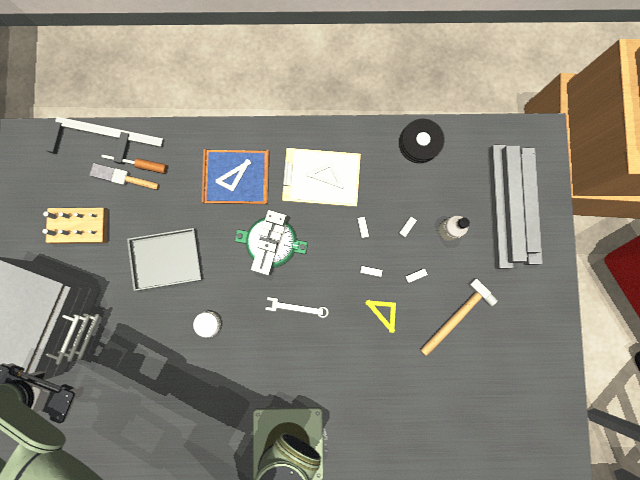

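View pics/side0.png

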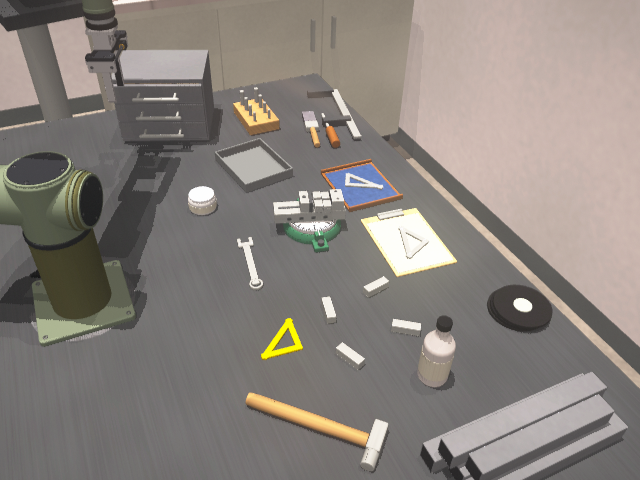

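The top view shows the vice at about (270,240), its tray at (165,260), the clipboard with a thin square at (325,177), and the mat with the other square at (237,177). Four plain bars lie at (363,228), (409,227), (371,272) and (416,276).

```bash
cat > h.py <<'E'
import cv2,numpy as np
from scipy.spatial.transform import Rotation as R
from plant import arm
C={n:arm.calibration(n) for n in("side","top")}
def ray(n,u,v):
    c=C[n];d=R.from_quat(c["rotation"]).apply([(u-c["cx"])/c["fx"],(v-c["cy"])/c["fy"],1.]);return np.array(c["origin"]),d
def onz(n,u,v,z):
    o,d=ray(n,u,v);return o+d*(z-o[2])/d[2]
def proj(n,p):
    c=C[n];q=R.from_quat(c["rotation"]).inv().apply(np.array(p,float)-c["origin"])
    return np.array([q[...,0]/q[...,2]*c["fx"]+c["cx"],q[...,1]/q[...,2]*c["fy"]+c["cy"]]).T
def two(ut,us):
    o1,d1=ray("top",*ut);o2,d2=ray("side",*us)
    t=np.linalg.lstsq(np.c_[d1,-d2],o2-o1,rcond=None)[0]
    a=o1+d1*t[0];b=o2+d2*t[1];return (a+b)/2,np.linalg.norm(a-b)
def grab(tag):
    f={}
    for n in C:
        p,d=arm.grab_frame(n);f[n]=(p[:,:,::-1].copy(),d);cv2.imwrite(f"pics/{n}_{tag}.png",f[n][0])
    return f
def crop(img,x,y,w,h,s,name):
    c=cv2.resize(img[y:y+h,x:x+w],None,fx=s,fy=s,interpolation=cv2.INTER_CUBIC);cv2.imwrite(name,c);return c
E
python3 - <<'E'
from h import *
t=cv2.imread("pics/top0.png");s=cv2.imread("pics/side0.png")
a=crop(t,228,200,90,85,6,"pics/c1.png")
crop(s,265,180,95,75,8,"pics/c2.png")
for z in (0,33,62,82): print(z,onz("top",270,243,z).round(1))
E
```

```text
0 [562.1  49.8   0. ]
33 [558.3  47.1  33. ]
62 [555.   44.8  62. ]
82 [552.8  43.2  82. ]
```

View pics/c1.png

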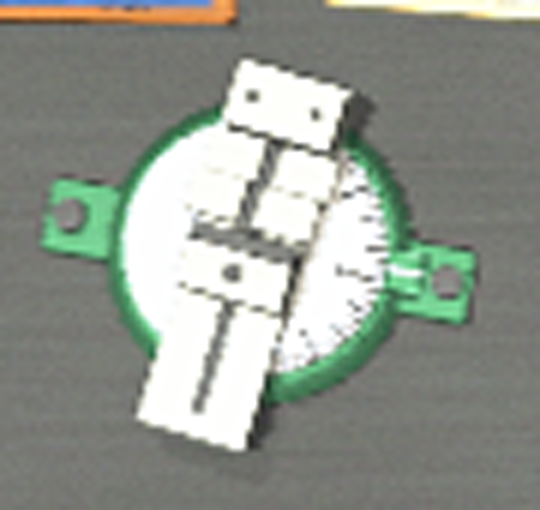

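View pics/c2.png

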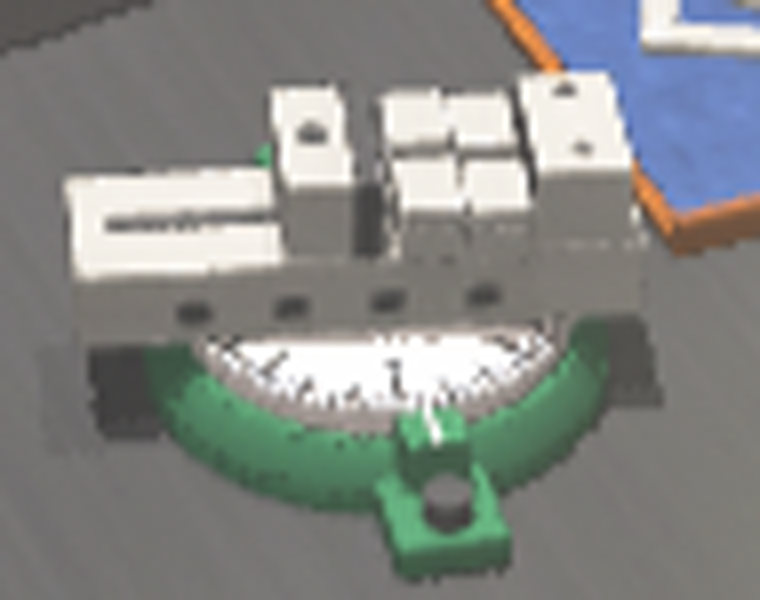

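The crops show two slotted bars side by side between the jaws. The fixed jaw is at the top, and the foot's lug holes are at about (240,235) and (302,247). Next I measure everything and check the squares and bars in one close crop.

```bash
python3 - <<'E'
from h import *
t=cv2.imread("pics/top0.png");s=cv2.imread("pics/side0.png");D=np.load("pics/top0d.npy")
a=crop(t,200,140,165,75,4,"pics/x.png");b=crop(t,350,205,90,85,3,"pics/x.png")
o=np.zeros((560,660,3),np.uint8);o[:300]=a;o[300:555,:270]=b;cv2.imwrite("pics/c3.png",o)
P=lambda x,y:(228+(x+.5)/6-.5,200+(y+.5)/6-.5)
Q=lambda x,y:(265+(x+.5)/8-.5,180+(y+.5)/8-.5)
print("fixed jaw corners two view")
for p,q in(((243,58),(610,72)),((357,90),(632,168)),((222,118),(518,75)),((343,153),(535,172))): print([x.round(1) for x in two(P(*p),Q(*q))])
print("movjaw -y,-x corner",[x.round(1) for x in two(P(283,315),Q(285,185))], "bed end +y,-y",[x.round(1) for x in two(P(138,415),Q(65,180))],[x.round(1) for x in two(P(245,447),Q(78,272))])
print("lughole",[x.round(1) for x in two(P(447,282),Q(447,495))],onz("top",*P(70,213),12),onz("top",*P(447,282),12))
print("index",[x.round(1) for x in two(P(388,272),Q(428,405))],[x.round(1) for x in two(P(425,277),Q(437,440))])
# bench bars
def blobs(im,z,n,roi):
    g=im.min(2);m=np.zeros_like(g);x,y,w,h=roi;m[y:y+h,x:x+w]=(g[y:y+h,x:x+w]>130)*255
    cs=cv2.findContours(m,cv2.RETR_EXTERNAL,cv2.CHAIN_APPROX_NONE)[0]
    for c in cs:
        if cv2.contourArea(c)<60:continue
        M=cv2.moments(c);u=(M['m10']/M['m00'],M['m01']/M['m00'])
        bx=cv2.boxPoints(cv2.minAreaRect(c));w=np.array([onz(n,*k,z) for k in bx])
        e=[w[1]-w[0],w[2]-w[1]];L=[np.linalg.norm(k) for k in e];k=e[int(np.argmax(L))]
        print(n,np.round(u,1),onz(n,*u,z)[:2].round(1),np.round(L,1),"yaw",np.degrees(np.arctan2(k[1],k[0])).round(1))
blobs(t,20,"top",(350,205,85,85));blobs(s,20,"side",(310,270,120,105))
# tray
hsv=cv2.cvtColor(t,cv2.COLOR_BGR2HSV)
print("tray corners",[onz("top",*k,28).round(0)[:2].tolist() for k in((128,237),(195,229),(202,282),(135,290))])
E
```

```text
fixed jaw corners two view
[array([645.6,  47.1,  92. ]), np.float64(1.0)]
[array([628.4,  -4.7,  95.6]), np.float64(1.2)]
[array([618.1,  56.7,  92.2]), np.float64(1.4)]
[array([598.9,   1.8,  98.2]), np.float64(1.5)]
movjaw -y,-x corner [array([526.9,  29.2,  95.4]), np.float64(1.4)] bed end +y,-y [array([483.5,  99.2,  61.5]), np.float64(0.9)] [array([468.1,  49.4,  65.7]), np.float64(0.3)]
lughole [array([548.6, -44.2,  22.8]), np.float64(1.5)] [584.98980573 137.6374038   12.        ] [549.02817791 -43.81414523  12.        ]
index [array([553.4, -16.9,  35.6]), np.float64(3.6)] [array([549.7, -34. ,  36.3]), np.float64(1.4)]
top [416.  275.4] [ 460.7 -369.3] [61.9 20.7] yaw -68.7
top [371. 271.] [ 475.3 -240.4] [20.3 62.3] yaw -102.1
top [407.6 226.3] [ 602.9 -350. ] [61.3 22. ] yaw -36.3
top [362.8 226.9] [ 603. -220.] [22.6 60. ] yaw -169.5
side [350. 353.] [ 462.1 -372.4] [22.8 63.3] yaw -68.8
side [427.  345.7] [ 613.2 -418.5] [10.4 72.6] yaw -122.9
side [406.1 324.3] [ 604.1 -352.6] [22.6 60.5] yaw -36.3
side [328.5 306.8] [ 476.4 -242.7] [20.9 65.1] yaw -103.2
side [376.  283.7] [ 604.5 -222.2] [65.2 23.8] yaw 11.3
side [402.9 271.8] [ 680.2 -213. ] [62.6 16.7] yaw -23.4
tray corners [[582.0, 452.0], [602.0, 262.0], [450.0, 240.0], [431.0, 429.0]]
```

View pics/c3.png

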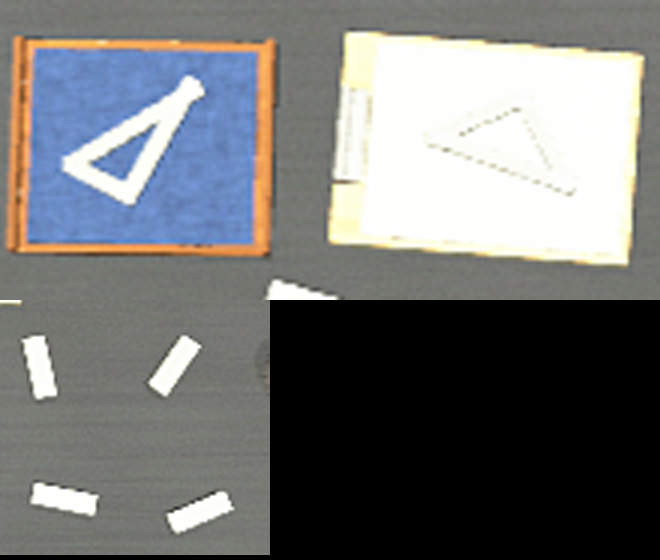

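Possible confusions: the yellow triangle (381,315), the steel stock (515,205), and the slotted bars in the vice against the plain bars. The choices hold: slim square on the mat, equal-legged square on the clipboard (so 45°), plain bars on the bench.

```bash
cat >> h.py <<'E'
AX=np.array([566.3,44.5])
def bed(p,yaw): # world->bed frame
    d=np.array(p)[:2]-AX;c,s=np.cos(np.radians(yaw)),np.sin(np.radians(yaw));return np.array([c*d[0]+s*d[1],-s*d[0]+c*d[1]])
def wor(x,y,yaw):
    c,s=np.cos(np.radians(yaw)),np.sin(np.radians(yaw));return AX+[c*x-s*y,s*x+c*y]
def down(yaw): # tool x at yaw, tool y down
    a=np.radians(yaw);x=np.array([np.cos(a),np.sin(a),0]);y=np.array([0,0,-1.]);return R.from_matrix(np.c_[x,y,np.cross(x,y)])
def plan(wps,start=None):
    """wps: (x,y,z,yaw of tool x); prints shift (m) & turn (deg) from the start pose"""
    s=arm.state();p0,R0=(s["position"],R.from_quat(s["tcp_rot"])) if start is None else (np.array(start[:3]),down(start[3]))
    x=R0.as_matrix()[:,0];print("t",round(s["clock"],2),"pos",np.round(s["position"],1),"yaw",np.degrees(np.arctan2(x[1],x[0])).round(1),"q",np.round(s["q"],2),"w",round(s["width"],3),"F",np.round(s["force"],1))
    for w in wps:
        t=R0.inv().apply(np.array(w[:3])-p0)/1000
        best=min((down(w[3]+k) for k in(0,180)),key=lambda r:(R0.inv()*r).magnitude())
        print(np.round(t,4).tolist(),(R0.inv()*best).as_rotvec(degrees=True).round(1).tolist(),"n>=",max(np.linalg.norm(t)/.0417,(R0.inv()*best).magnitude()*57.3/7.16).round(1))
E
python3 - <<'E'
from h import *
Q=lambda x,y:(265+(x+.5)/8-.5,180+(y+.5)/8-.5)
Y=-18.5
for k in((400,212),(464,211),(530,210)): print("bar edge bed xy",bed(onz("side",*Q(*k),82) ,Y).round(1), "if top edge is at row ~160:",bed(onz("side",*Q(k[0]-5,k[1]-15),82),Y).round(1))
for k in((400,157),(392,92),(450,150),(462,157),(517,150),(380,95),(445,92),(515,92)): print(k,bed(onz("side",*Q(*k),82),Y).round(1))
for k in((352,182),(270,92),(285,185)): print("movjaw",bed(onz("side",*Q(*k),92),Y).round(1))
a=wor(34,0,Y);b=wor(12,0,Y);print(a,b)
plan([(*a,150,Y+90),(*a,62,Y+90)])
E
```

```text
bar edge bed xy [  3.5 -25.7] if top edge is at row ~160: [  2.7 -18.1]
bar edge bed xy [ 22.9 -26.7] if top edge is at row ~160: [ 22.3 -19.1]
bar edge bed xy [ 43.  -27.8] if top edge is at row ~160: [ 42.5 -20.2]
(400, 157) [6.4 2. ]
(392, 92) [ 7.4 36.1]
(450, 150) [22.2  4.4]
(462, 157) [25.4  0.5]
(517, 150) [42.8  2.8]
(380, 95) [ 3.5 34.8]
(445, 92) [24.  34.8]
(515, 92) [45.9 33. ]
movjaw [-11.  -22.6]
movjaw [-31.9  25.4]
movjaw [-31.4 -22.5]
[598.54300428  33.71164168] [577.67988386  40.69234412]
t 0.1 pos [208.  535.3 204.4] yaw 68.8 q [ 1.05  0.21  1.54 -0.    1.39 -0.15] w 1.0 F [-1.3  0.4  0.4]
[-0.3259, 0.0549, -0.5458] [-0.0, -2.7, -0.1] n>= 15.3
[-0.3257, 0.1429, -0.5458] [-0.0, -2.7, -0.1] n>= 15.6
```

Request:
apply_moves(motion=[0.094,-0.246,0.042,-0.412,0,-2.7,0,0.094,-0.246,0.042,-0.412,0,-2.7,0,0.094,-0.246,0.042,-0.412,0,-2.7,0,0.094,-0.246,0.042,-0.412,0,-2.7,0,0.094,-0.246,0.042,-0.412,0,-2.7,0,0.094,-0.246,0.042,-0.412,0,-2.7,0,0.094,-0.246,0.042,-0.412,0,-2.7,0,0.094,-0.246,0.042,-0.412,0,-2.7,0,0.094,-0.246,0.042,-0.412,0,-2.7,0,0.094,-0.246,0.042,-0.412,0,-2.7,0,0.094,-0.246,0.042,-0.412,0,-2.7,0,0.094,-0.246,0.042,-0.412,0,-2.7,0], squeeze=25)

```text
clock: 1.1
position: [504.9, 153.7, 162.8]
tcp_rot: [0.575, 0.412, -0.412, -0.574]
force: [1.2, 1.0, -0.8]
width: 0.998
```

```bash
python3 - <<'E'
from h import *
Y=-18.5;a=wor(34,0,Y)
plan([(*a,150,Y+90),(*a,63,Y+90)])
E
```

```text
t 1.1 pos [504.9 153.7 162.8] yaw 71.3 q [ 0.13  0.15  1.7  -0.    1.29 -1.11] w 0.998 F [ 1.2  1.  -0.8]
[-0.0836, 0.0129, -0.1272] [0.0, -0.2, -0.1] n>= 3.7
[-0.0835, 0.0999, -0.1271] [0.0, -0.2, -0.1] n>= 4.4
```

Request:
apply_moves(motion=[0.094,-0.0836,0.013,-0.127,0,0,0,0.094,-0.0836,0.013,-0.127,0,0,0,0.094,-0.0836,0.013,-0.127,0,0,0,0.094,-0.0836,0.013,-0.127,0,0,0,0.094,-0.0836,0.013,-0.127,0,0,0,0.094,-0.0836,0.04,-0.127,0,0,0,0.094,-0.0836,0.06,-0.127,0,0,0,0.094,-0.0836,0.07,-0.127,0,0,0,0.094,-0.0836,0.08,-0.127,0,0,0,0.094,-0.0836,0.08,-0.127,0,0,0,0.094,-0.0836,0.08,-0.127,0,0,0,0.094,-0.0836,0.08,-0.127,0,0,0])

```text
clock: 2.1
position: [597.9, 38.0, 84.7]
tcp_rot: [0.574, 0.414, -0.412, -0.573]
force: [0.0, 1.0, -0.1]
width: 1.0
```

```bash
python3 - <<'E'
from h import *
Y=-18.5;a=wor(34,0,Y)
plan([(*a,63,Y+90)])
f=grab("a")
crop(f["side"][0],250,130,120,90,6,"pics/c4.png")
E
```

```text
t 2.1 pos [597.9  38.   84.7] yaw 71.5 q [-0.08  0.38  1.59  0.    1.17 -1.33] w 1.0 F [ 0.   1.  -0.1]
[-0.0039, 0.0217, -0.0019] [0.1, -0.0, 0.0] n>= 0.5
```

View pics/c4.png

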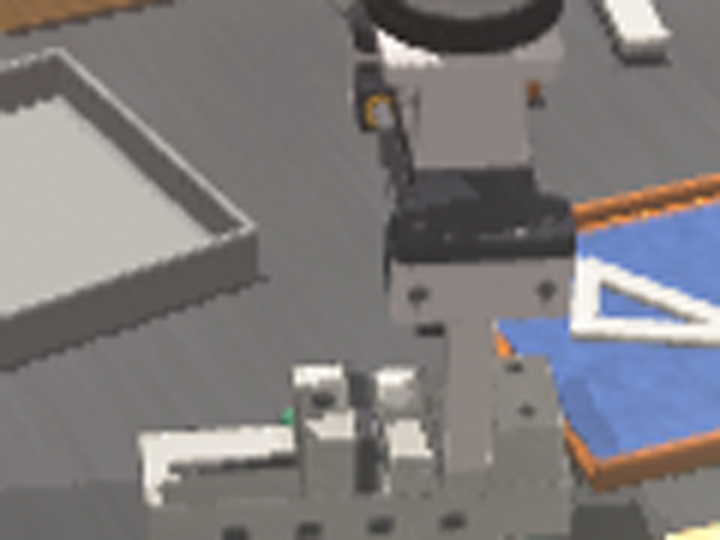

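The near finger (crop x 443–493) covers bar A, clear of bar B and the jaw.

Request:
apply_moves(motion=[0.094,-0.004,0.015,-0.002,0,0,0,0.094,-0.004,0.022,-0.002,0,0,0,0.094,-0.004,0.022,-0.002,0,0,0,0.05,-0.004,0.022,-0.002,0,0,0,0.05,-0.004,0.022,-0.002,0,0,0,0.05,-0.004,0.022,-0.002,0,0,0,0.05,-0.004,0.022,-0.002,0,0,0,0.05,-0.004,0.022,-0.002,0,0,0,0.05,-0.004,0.022,-0.002,0,0,0,0.05,-0.004,0.01,-0.002,0,0,0,0.05,-0.004,-0.02,-0.002,0,0,0,0.05,-0.004,-0.045,-0.002,0,0,0])

```text
clock: 3.2
position: [596.3, 33.4, 128.6]
tcp_rot: [-0.573, -0.412, 0.414, 0.575]
force: [1.5, -0.4, -1.1]
width: 0.64
```

```bash
python3 - <<'E'
from h import *
tr=lambda x,y:np.array([516,346])+[np.cos(.105)*x-np.sin(.105)*y,np.sin(.105)*x+np.cos(.105)*y]
a=tr(30,0);print(a)
plan([(*a,120,96),(*a,12,96)])
f=grab("b")
crop(f["side"][0],250,110,120,110,5,"pics/c5.png")
E
```

```text
[545.83477688 349.14421506]
t 3.2 pos [596.3  33.4 128.6] yaw 71.5 q [-0.09  0.33  1.56 -0.    1.26 -1.34] w 0.64 F [ 1.5 -0.4 -1.1]
[0.2833, 0.0089, 0.1483] [-0.2, -24.5, -0.0] n>= 7.7
[0.2834, 0.1169, 0.1479] [-0.2, -24.5, -0.0] n>= 8.2
```

View pics/c5.png

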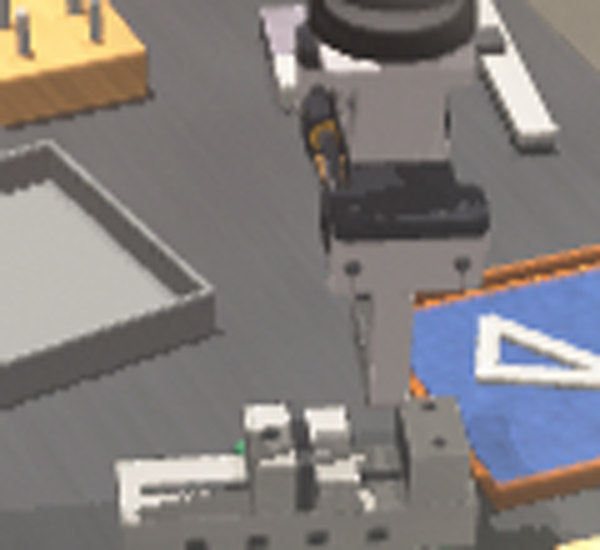

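Bar A is held (opening about 60 mm) and out of the vice, and bar B is undisturbed. Next it goes to the tray.

Request:
apply_moves(motion=[0.05,0.283,0.0,0.148,0,-24.5,0,0.05,0.283,0.0,0.148,0,-24.5,0,0.05,0.283,0.0,0.148,0,-24.5,0,0.05,0.283,0.0,0.148,0,-24.5,0,0.05,0.283,0.0,0.148,0,-24.5,0,0.05,0.283,0.0,0.148,0,-24.5,0,0.05,0.283,0.0,0.148,0,-24.5,0,0.05,0.283,0.0,0.148,0,-24.5,0,0.05,0.283,0.0,0.148,0,-24.5,0,0.05,0.283,0.04,0.148,0,-24.5,0,0.05,0.283,0.08,0.148,0,-24.5,0,0.05,0.283,0.11,0.148,0,-24.5,0])

```text
clock: 4.3
position: [545.3, 347.5, 14.9]
tcp_rot: [-0.473, -0.524, 0.527, 0.474]
force: [0.4, 0.3, -3.2]
width: 0.633
```

Request:
apply_moves(motion=[0.05,0,0.006,0,0,0,0,0.05,0,0.006,0,0,0,0,0.05,0,0.006,0,0,0,0,0.05,0,0.006,0,0,0,0,0.08,0,0.006,0,0,0,0,0.08,0,0.006,0,0,0,0,0.08,0,0.006,0,0,0,0,0.08,0,-0.02,0,0,0,0,0.08,0,-0.06,0,0,0,0,0.08,0,-0.1,0,0,0,0,0.08,0,-0.11,0,0,0,0,0.08,0,-0.11,0,0,0,0])

```text
clock: 5.3
position: [551.3, 350.6, 135.3]
tcp_rot: [0.475, 0.529, -0.521, -0.472]
force: [1.5, 0.9, 0.5]
width: 0.854
```

```bash
python3 - <<'E'
from h import *
Y=-18.5;a=wor(13,0,Y)
plan([(*a,130,Y+90),(*a,63,Y+90)])
E
```

```text
t 5.3 pos [551.3 350.6 135.3] yaw 96.0 q [ 0.43  0.42  1.41  0.    1.29 -1.24] w 0.854 F [1.5 0.9 0.5]
[-0.3114, 0.004, 0.0051] [0.6, 24.5, 0.4] n>= 7.5
[-0.3116, 0.0709, 0.0059] [0.6, 24.5, 0.4] n>= 7.7
```

Request:
apply_moves(motion=[0.094,-0.311,0.004,0.005,0.5,24.5,0.3,0.094,-0.311,0.004,0.005,0.5,24.5,0.3,0.094,-0.311,0.004,0.005,0.5,24.5,0.3,0.094,-0.311,0.004,0.005,0.5,24.5,0.3,0.094,-0.311,0.004,0.005,0.5,24.5,0.3,0.094,-0.311,0.004,0.005,0.5,24.5,0.3,0.094,-0.311,0.004,0.005,0.5,24.5,0.3,0.094,-0.311,0.004,0.005,0.5,24.5,0.3,0.094,-0.311,0.004,0.005,0.5,24.5,0.3,0.094,-0.311,0.035,0.005,0.5,24.5,0.3,0.094,-0.311,0.045,0.005,0.5,24.5,0.3,0.094,-0.311,0.045,0.005,0.5,24.5,0.3])

```text
clock: 6.3
position: [570.1, 40.0, 78.6]
tcp_rot: [-0.571, -0.407, 0.419, 0.577]
force: [-0.1, 1.4, -0.4]
width: 1.0
```

```bash
python3 - <<'E'
from h import *
Y=-18.5;a=wor(12.5,0,Y)
plan([(*a,63,Y+90)])
E
```

```text
t 6.3 pos [570.1  40.   78.6] yaw 71.5 q [-0.08  0.35  1.65 -0.    1.17 -1.32] w 1.0 F [-0.1  1.4 -0.4]
[0.0032, 0.0155, -0.0077] [-1.0, -0.0, -0.5] n>= 0.4
```

```bash
cat >> h.py <<'E'
def settle(n=4):
    for _ in range(n): arm.grab_frame("top")
E
python3 - <<'E'
from h import *
settle()
Y=-18.5;a=wor(12.5,0,Y)
plan([(*a,63,Y+90)])
E
```

```text
t 6.5 pos [575.2  39.7  84.1] yaw 71.5 q [-0.08  0.34  1.64 -0.01  1.17 -1.32] w 0.996 F [-0.4  0.9 -0.4]
[0.0019, 0.0211, -0.0027] [-0.4, 0.0, -0.4] n>= 0.5
```

Request:
apply_moves(motion=[0.094,0.002,0.015,-0.002,-0.4,0,-0.4,0.094,0.002,0.022,-0.002,-0.4,0,-0.4,0.094,0.002,0.022,-0.002,-0.4,0,-0.4,0.05,0.002,0.022,-0.002,-0.4,0,-0.4,0.05,0.002,0.022,-0.002,-0.4,0,-0.4,0.05,0.002,0.022,-0.002,-0.4,0,-0.4,0.05,0.002,0.022,-0.002,-0.4,0,-0.4,0.05,0.002,0.022,-0.002,-0.4,0,-0.4,0.05,0.002,0.022,-0.002,-0.4,0,-0.4,0.05,0.002,0.01,-0.002,-0.4,0,-0.4,0.05,0.002,-0.02,-0.002,-0.4,0,-0.4,0.05,0.002,-0.045,-0.002,-0.4,0,-0.4])

```text
clock: 7.5
position: [576.7, 40.1, 129.0]
tcp_rot: [-0.573, -0.412, 0.414, 0.575]
force: [0.1, 0.8, -1.6]
width: 0.64
```

```bash
python3 - <<'E'
from h import *
settle(4)
tr=lambda x,y:np.array([516,346])+[np.cos(.105)*x-np.sin(.105)*y,np.sin(.105)*x+np.cos(.105)*y]
a=tr(-30,0)
plan([(*a,125,96),(*a,14,96)])
E
```

```text
t 7.7 pos [577.7  40.2 129.1] yaw 71.5 q [-0.08  0.29  1.61  0.    1.25 -1.33] w 0.633 F [-0.3 -0.1 -3. ]
[0.2578, 0.004, 0.1831] [0.0, -24.5, 0.0] n>= 7.6
[0.2578, 0.115, 0.1832] [0.0, -24.5, 0.0] n>= 8.1
```

Request:
apply_moves(motion=[0.05,0.258,0.0,0.183,0,-24.5,0,0.05,0.258,0.0,0.183,0,-24.5,0,0.05,0.258,0.0,0.183,0,-24.5,0,0.05,0.258,0.0,0.183,0,-24.5,0,0.05,0.258,0.0,0.183,0,-24.5,0,0.05,0.258,0.0,0.183,0,-24.5,0,0.05,0.258,0.0,0.183,0,-24.5,0,0.05,0.258,0.0,0.183,0,-24.5,0,0.05,0.258,0.0,0.183,0,-24.5,0,0.05,0.258,0.04,0.183,0,-24.5,0,0.05,0.258,0.08,0.183,0,-24.5,0,0.05,0.258,0.11,0.183,0,-24.5,0])

```text
clock: 8.7
position: [483.4, 341.2, 14.3]
tcp_rot: [-0.473, -0.523, 0.527, 0.474]
force: [0.1, -0.6, -2.2]
width: 0.634
```

Request:
apply_moves(motion=[0.05,0,0.006,0,0,0,0,0.05,0,0.006,0,0,0,0,0.05,0,0.006,0,0,0,0,0.05,0,0.006,0,0,0,0,0.08,0,0.006,0,0,0,0,0.08,0,0.006,0,0,0,0,0.08,0,0.006,0,0,0,0,0.08,0,-0.02,0,0,0,0,0.08,0,-0.06,0,0,0,0,0.08,0,-0.1,0,0,0,0,0.08,0,-0.11,0,0,0,0,0.08,0,-0.11,0,0,0,0])

```text
clock: 9.7
position: [489.9, 345.1, 134.7]
tcp_rot: [0.475, 0.529, -0.521, -0.472]
force: [0.7, 0.2, -0.4]
width: 0.851
```

```bash
python3 - <<'E'
from h import *
settle(4)
f=grab("c")
a=crop(f["side"][0],205,120,155,130,5,"pics/c6.png")
Y=-18.5;j=wor(60,0,Y);m=wor(-18,0,Y)
print("fixed");plan([(*j,130,Y+90),(*j,75,Y+90)])
print("moving");plan([(*m,130,Y+90),(*m,75,Y+90)])
E
```

```text
fixed
t 10.0 pos [484.5 342.2 125.8] yaw 96.0 q [ 0.47  0.32  1.57  0.    1.26 -1.21] w 0.852 F [-0.2  0.5 -0.5]
[-0.3294, -0.0042, -0.1051] [-0.3, 24.5, -0.1] n>= 8.3
[-0.3293, 0.0508, -0.1054] [-0.3, 24.5, -0.1] n>= 8.4
moving
t 10.0 pos [484.5 342.2 125.8] yaw 96.0 q [ 0.47  0.32  1.57  0.    1.26 -1.21] w 0.852 F [-0.2  0.5 -0.5]
[-0.2971, -0.0039, -0.0341] [-0.3, 24.5, -0.1] n>= 7.2
[-0.297, 0.0511, -0.0344] [-0.3, 24.5, -0.1] n>= 7.3
```

View pics/c6.png

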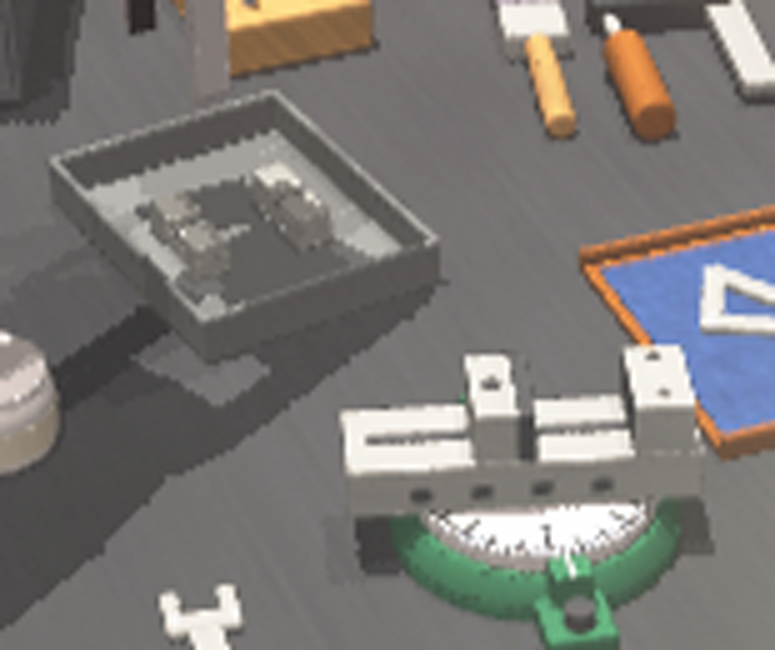

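Both slotted bars lie in the tray (crop (190,250) and (290,205)), and the vice is empty. Next I grip the moving jaw by its flanks, pull it open, and use it as the handle for turning.

Request:
apply_moves(motion=[0.094,-0.297,-0.004,-0.034,-0.3,24.5,0,0.094,-0.297,-0.004,-0.034,-0.3,24.5,0,0.094,-0.297,-0.004,-0.034,-0.3,24.5,0,0.094,-0.297,-0.004,-0.034,-0.3,24.5,0,0.094,-0.297,-0.004,-0.034,-0.3,24.5,0,0.094,-0.297,-0.004,-0.034,-0.3,24.5,0,0.094,-0.297,-0.004,-0.034,-0.3,24.5,0,0.094,-0.297,-0.004,-0.034,-0.3,24.5,0,0.094,-0.297,0.03,-0.034,-0.3,24.5,0,0.094,-0.297,0.03,-0.034,-0.3,24.5,0,0.094,-0.297,0.03,-0.034,-0.3,24.5,0,0.094,-0.297,0.03,-0.034,-0.3,24.5,0], squeeze=40)

```text
clock: 11.0
position: [550.0, 52.0, 97.9]
tcp_rot: [0.574, 0.414, -0.412, -0.573]
force: [-0.1, -0.3, 0.7]
width: 1.002
```

```bash
python3 - <<'E'
from h import *
settle(4)
Y=-18.5;m=wor(-18,0,Y);m2=wor(-72,0,Y)
plan([(*m,70,Y+90),(*m2,70,Y+90)])
E
```

```text
t 11.2 pos [551.6  51.9  99.6] yaw 71.5 q [-0.06  0.27  1.7  -0.    1.17 -1.31] w 1.0 F [ 0.1 -0.2 -0. ]
[-0.0024, 0.0296, 0.0019] [0.4, 0.0, 0.1] n>= 0.7
[-0.0024, 0.0293, 0.0559] [0.4, 0.0, 0.1] n>= 1.5
```

Request:
apply_moves(motion=[0.094,-0.0025,0.02,0.002,0.3,0,0,0.094,-0.0025,0.03,0.002,0.3,0,0,0.094,-0.0025,0.03,0.002,0.3,0,0,0.094,-0.0025,0.03,0.002,0.3,0,0,0.04,-0.0025,0.03,0.002,0.3,0,0,0.04,-0.0025,0.03,0.002,0.3,0,0,0.04,-0.0025,0.03,0.002,0.3,0,0,0.04,-0.0025,0.03,0.002,0.3,0,0,0.04,-0.0025,0.03,0.002,0.3,0,0,0.04,-0.0025,0.03,0.002,0.3,0,0,0.04,-0.0025,0.03,0.002,0.3,0,0,0.04,-0.0025,0.03,0.002,0.3,0,0])

```text
clock: 12.2
position: [548.3, 49.6, 68.5]
tcp_rot: [-0.574, -0.413, 0.413, 0.574]
force: [-0.1, 0.5, 0.8]
width: 0.526
```

Request:
apply_moves(motion=[0.04,0,0,0.006,0,0,0,0.04,0,0,0.012,0,0,0,0.04,0,0,0.018,0,0,0,0.04,0,0,0.024,0,0,0,0.04,0,0,0.03,0,0,0,0.04,0,0,0.036,0,0,0,0.04,0,0,0.042,0,0,0,0.04,0,0,0.048,0,0,0,0.04,0,0,0.054,0,0,0,0.04,0,0,0.056,0,0,0,0.04,0,0,0.056,0,0,0,0.04,0,0,0.056,0,0,0])

```text
clock: 13.2
position: [495.5, 66.4, 68.5]
tcp_rot: [0.574, 0.413, -0.413, -0.574]
force: [2.6, -4.7, -3.1]
width: 0.531
```

```bash
python3 - <<'E'
from h import *
settle(4)
s=arm.state();r=bed(s["position"],-18.5);print("bed pos",r.round(1))
plan([(*wor(r[0],0,-18.5+k),s["position"][2],71.5+k) for k in np.linspace(0,52,11)[1:]])
E
```

```text
bed pos [-74.1  -1.6]
t 13.4 pos [495.5  66.5  68.5] yaw 71.5 q [-0.04  0.21  1.85 -0.    1.08 -1.29] w 0.529 F [ 2.4 -4.8 -2.4]Traceback (most recent call last):
  File "<stdin>", line 4, in <module>
  File "h.py", line 37, in plan
    print(np.round(t,4).tolist(),(R0.inv()*best).as_rotvec(degrees=True).round(1).tolist(),"n>=",max(np.linalg.norm(t)/.0417,(R0.inv()*best).magnitude()*57.3/7.16).round(1))
                                                                                                 ^^^^^^^^^^^^^^^^^^^^^^^^^^^^^^^^^^^^^^^^^^^^^^^^^^^^^^^^^^^^^^^^^^^^^^^^
AttributeError: 'float' object has no attribute 'round'
```

```bash
sed -i 's|"n>=",max(\(.*\)).round(1))$|"n>=",round(float(max(\1)),1))|; s/AX=np.array(.*/AX=np.array([565.8,43.0])/' h.py; python3 - <<'E'
from h import *
s=arm.state();r=bed(s["position"],-18.5);print("bed pos",r.round(1))
plan([(*wor(r[0],r[1],-18.5+k),s["position"][2],71.5+k) for k in np.linspace(0,52,11)[1:]])
E
```

```text
bed pos [-74.1  -0.1]
t 13.4 pos [495.5  66.5  68.5] yaw 71.5 q [-0.04  0.21  1.85 -0.    1.08 -1.29] w 0.529 F [ 2.4 -4.8 -2.4]
[-0.0067, -0.0, -0.0003] [0.0, -5.2, 0.0] n>= 0.7
[-0.0134, 0.0, -0.0012] [0.0, -10.4, -0.0] n>= 1.5
[-0.0199, 0.0, -0.0028] [0.0, -15.6, -0.0] n>= 2.2
[-0.0263, 0.0, -0.0049] [0.0, -20.8, -0.0] n>= 2.9
[-0.0325, 0.0, -0.0075] [0.0, -26.0, -0.0] n>= 3.6
[-0.0384, 0.0, -0.0108] [0.0, -31.2, -0.0] n>= 4.4
[-0.044, 0.0, -0.0145] [0.0, -36.4, -0.0] n>= 5.1
[-0.0492, 0.0, -0.0188] [0.0, -41.6, -0.0] n>= 5.8
[-0.054, 0.0, -0.0235] [0.0, -46.8, -0.0] n>= 6.5
[-0.0584, 0.0, -0.0286] [0.0, -52.0, -0.0] n>= 7.3
```

Request:
apply_moves(motion=[0.04,-0.0067,0,-0.0003,0,-5.2,0,0.04,-0.0134,0,-0.0012,0,-10.4,0,0.04,-0.0199,0,-0.0028,0,-15.6,0,0.04,-0.0263,0,-0.0049,0,-20.8,0,0.04,-0.0325,0,-0.0075,0,-26.0,0,0.04,-0.0384,0,-0.0108,0,-31.2,0,0.04,-0.044,0,-0.0145,0,-36.4,0,0.04,-0.0492,0,-0.0188,0,-41.6,0,0.04,-0.054,0,-0.0235,0,-46.8,0,0.04,-0.0584,0,-0.0286,0,-52.0,0,0.04,-0.0584,0,-0.0286,0,-52.0,0,0.04,-0.0584,0,-0.0286,0,-52.0,0])

```text
clock: 14.4
position: [504.9, 1.5, 68.5]
tcp_rot: [0.336, 0.623, -0.622, -0.335]
force: [4.0, -5.0, -3.8]
width: 0.528
```

```bash
python3 - <<'E'
from h import *
settle(4)
plan([])
f=grab("d")
a=crop(f["side"][0],265,180,95,75,6,"pics/x.png");b=crop(f["top"][0],228,190,90,95,6,"pics/x2.png")
o=np.zeros((570,790,3),np.uint8);o[:450,:460]=a[:,:460];o[:,460:]=b[:,100:430];cv2.imwrite("pics/c7.png",o)
E
```

```text
t 14.6 pos [504.9   1.5  68.5] yaw 123.4 q [-0.17  0.22  1.84 -0.    1.08 -2.32] w 0.53 F [ 4.6 -6.2 -4.8]
```

View pics/c7.png

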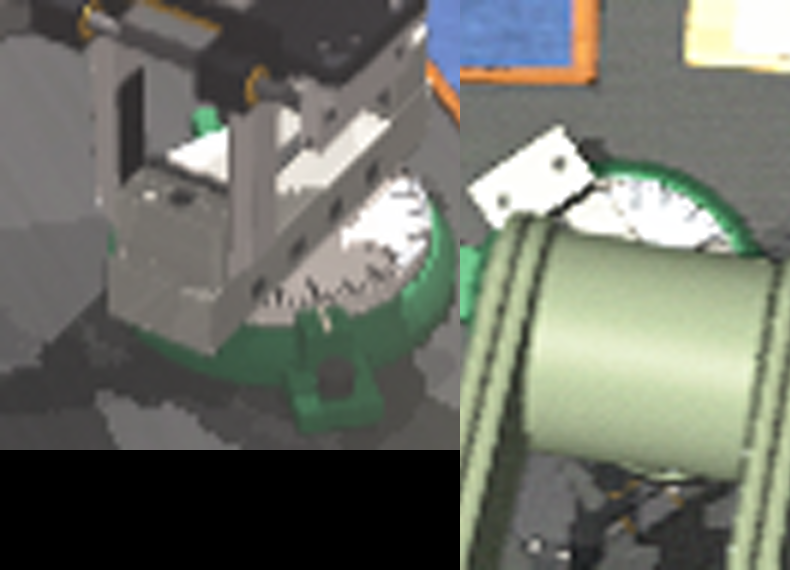

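Request:
apply_moves(motion=[0.08,0,0,0,0,0,0,0.094,0,0,0,0,0,0,0.094,0,0,0,0,0,0,0.094,0,0,0,0,0,0,0.094,0,-0.04,0,0,0,0,0.094,0,-0.08,0,0,0,0,0.094,0,-0.11,0,0,0,0,0.094,0,-0.11,0,0,0,0,0.094,-0.04,-0.11,0,0,0,0,0.094,-0.08,-0.11,0,0,0,0,0.094,-0.12,-0.11,0,0,0,0,0.094,-0.16,-0.11,0,0,0,0], squeeze=25)

```text
clock: 15.7
position: [592.1, -131.4, 177.5]
tcp_rot: [0.334, 0.623, -0.622, -0.335]
force: [0.9, 0.3, 0.0]
width: 1.0
```

```bash
python3 - <<'E'
import re
t=open("h.py").read()
t=t.replace("best=min((down(w[3]+k) for k in(0,180)),key=lambda r:(R0.inv()*r).magnitude())","q1=np.degrees(np.arctan2(w[1],w[0]));best=down(min((w[3]+k for k in(-360,-180,0,180)),key=lambda y:abs(q1-y)))")
open("h.py","w").write(t)
E
python3 - <<'E'
from h import *
settle(4)
plan([(603,-220,120,10.5),(603,-220,30,10.5)])
f=grab("e")
a=crop(f["side"][0],265,180,95,75,8,"pics/c8.png")
E
```

```text
t 15.9 pos [ 591.3 -131.   176.7] yaw 123.4 q [-0.36  0.3   1.49  0.    1.36 -2.52] w 1.001 F [-0.4 -0.   0.2]
[-0.081, 0.0564, 0.0391] [-0.3, 112.9, 0.1] n>= 15.8
[-0.0814, 0.1464, 0.0391] [-0.3, 112.9, 0.1] n>= 15.8
```

View pics/c8.png

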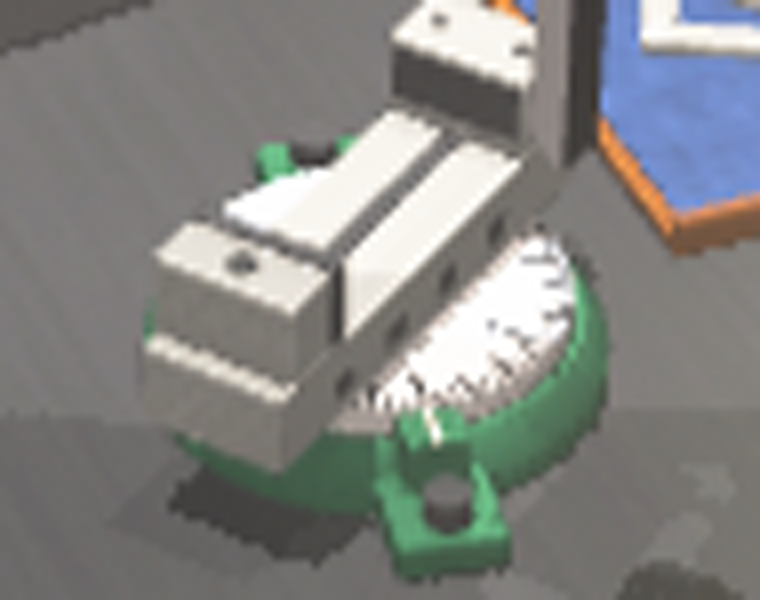

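The moving jaw is wide open and the top has turned; the index line (crop (430,420)) is close to a long graduation at about (417,388). I'll measure this numerically once the arm is clear.

Request:
apply_moves(motion=[0.094,-0.081,0.03,0.039,0,112.9,0,0.094,-0.081,0.03,0.039,0,112.9,0,0.094,-0.081,0.03,0.039,0,112.9,0,0.094,-0.081,0.03,0.039,0,112.9,0,0.094,-0.081,0.03,0.039,0,112.9,0,0.094,-0.081,0.03,0.039,0,112.9,0,0.094,-0.081,0.03,0.039,0,112.9,0,0.094,-0.081,0.03,0.039,0,112.9,0,0.094,-0.081,0.03,0.039,0,112.9,0,0.094,-0.081,0.03,0.039,0,112.9,0,0.094,-0.081,0.03,0.039,0,112.9,0,0.094,-0.081,0.03,0.039,0,112.9,0])

```text
clock: 17.0
position: [603.5, -217.7, 148.3]
tcp_rot: [-0.669, -0.226, 0.226, 0.671]
force: [0.1, -0.5, 0.0]
width: 1.0
```

```bash
python3 - <<'E'
from h import *
settle(4)
plan([(603,-220,120,10.5),(603,-220,45,10.5)])
f=grab("f")
b=crop(f["top"][0],228,190,100,98,8,"pics/x2.png");o=b[:600,:];cv2.imwrite("pics/c9.png",o)
E
```

```text
t 17.2 pos [ 603.7 -218.5  148.3] yaw 37.8 q [-0.48  0.39  1.42  0.    1.33 -1.14] w 1.001 F [-0.1 -1.7 -0.3]
[-0.0015, 0.0283, -0.0008] [-0.1, 27.3, 0.0] n>= 3.8
[-0.0016, 0.1033, -0.0009] [-0.1, 27.3, 0.0] n>= 3.8
```

View pics/c9.png

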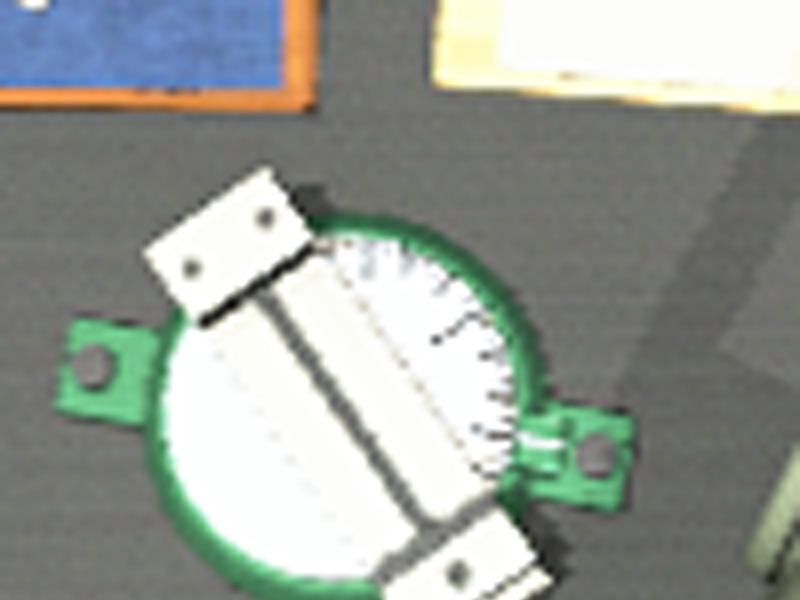

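```bash
python3 - <<'E'
from h import *
P=lambda x,y,z:onz("top",228+(x+.5)/8-.5,190+(y+.5)/8-.5,z)[:2]
ang=lambda a,b:np.degrees(np.arctan2(b[1]-a[1],b[0]-a[0])).round(1)
l1,l2=P(95,367,14),P(597,455,14);print("foot yaw",ang(l2,l1)-90,"mid",(l1+l2)/2)
c=[P(*k,92) for k in((268,168),(318,240),(202,325),(145,250))]
print("jaw",ang(c[2],c[3]),ang(c[1],c[0]),"y:",ang(c[0],c[3])-90,ang(c[1],c[2])-90,"centre",np.mean(c,0),"-> axis",np.mean(c,0)-60*np.array([np.cos(np.radians(33.6)),np.sin(np.radians(33.6))]))
print("slot",ang(P(425,525,62),P(265,292,62)), "bed edge",ang(P(492,483,62),P(318,245,62)))
print("idx line",ang(P(565,443,33),P(525,437,33))-90,"45 line",ang(P(510,437,33),P(475,430,33))-90,"zero",ang(P(472,318,33),P(437,341,33))-90)
E
```

```text
foot yaw -10.799999999999997 mid [566.46313923  46.33080761]
jaw 36.6 34.0 y: 33.5 36.0 centre [614.85669536  78.50862474] -> axis [564.88142092  45.30513178]
slot 33.8 bed edge 35.4
idx line -9.400000000000006 45 line -12.200000000000003 zero 32.900000000000006
```

The index reads the long 45 line (foot −11°, bed +33.6°), so the angle is set. Now I recheck the blank poses.

```bash
cat >> h.py <<'E'
def blanks(im,n="top",roi=(335,200,110,100),z=20):
    x,y,w,h=roi;m=np.zeros(im.shape[:2],np.uint8);m[y:y+h,x:x+w]=(im[y:y+h,x:x+w].min(2)>130)*255
    for c in cv2.findContours(m,cv2.RETR_EXTERNAL,cv2.CHAIN_APPROX_NONE)[0]:
        if not 60<cv2.contourArea(c)<400: continue
        M=cv2.moments(c);u=(M['m10']/M['m00'],M['m01']/M['m00']);b=np.array([onz(n,*k,z) for k in cv2.boxPoints(cv2.minAreaRect(c))])
        e=[b[1]-b[0],b[2]-b[1]];L=[np.linalg.norm(k) for k in e];k=e[int(np.argmax(L))]
        print(n,np.round(u,1),onz(n,*u,z)[:2].round(1),np.round(L,1),"yaw",np.degrees(np.arctan2(k[1],k[0])).round(1))
E
python3 - <<'E'
from h import *
blanks(cv2.imread("pics/top_f.png"))
plan([(603,-220,100,10.5),(603,-220,20,10.5)])
E
```

```text
top [416.  275.4] [ 460.7 -369.3] [61.9 20.7] yaw -68.7
top [362.9 229.5] [ 595.4 -220.3] [21.4 51.5] yaw -169.0
top [393. 204.] [ 669.  -309.7] [96.2 35.4] yaw -90.7
top [343.4 218. ] [ 629.7 -164.5] [124.6  10.4] yaw -27.4
t 17.3 pos [ 603.9 -219.1  148.2] yaw 37.7 q [-0.48  0.39  1.42  0.    1.33 -1.14] w 1.001 F [-0.3  0.4  0.2]
[-0.0013, 0.0482, -0.0002] [-0.1, 27.2, 0.0] n>= 3.8
[-0.0013, 0.1282, -0.0003] [-0.1, 27.2, 0.0] n>= 3.8
```

Request:
apply_moves(motion=[0.094,-0.0015,0.03,0,0,27.2,0,0.094,-0.0015,0.048,0,0,27.2,0,0.094,-0.0015,0.048,0,0,27.2,0,0.094,-0.0015,0.048,0,0,27.2,0,0.094,-0.0015,0.048,0,0,27.2,0,0.094,-0.0015,0.08,0,0,27.2,0,0.094,-0.0015,0.11,0,0,27.2,0,0.094,-0.0015,0.11,0,0,27.2,0,0.094,-0.0015,0.11,0,0,27.2,0,0.094,-0.0015,0.11,0,0,27.2,0,0.094,-0.0015,0.11,0,0,27.2,0,0.094,-0.0015,0.11,0,0,27.2,0])

```text
clock: 18.3
position: [604.5, -221.5, 40.6]
tcp_rot: [0.705, 0.065, -0.063, -0.704]
force: [0.1, -0.2, 0.4]
width: 1.0
```

```bash
python3 - <<'E'
from h import *
settle(4)
plan([(603,-220,4,10.5)])
f=grab("g");a=crop(f["side"][0],320,190,110,140,4,"pics/c10.png")
E
```

```text
t 18.5 pos [ 603.4 -220.9   39.2] yaw 10.3 q [-0.49  0.52  1.49  0.    1.13 -0.67] w 0.997 F [-0.4  0.1 -0.3]
[-0.0003, 0.0352, 0.001] [-0.0, -0.2, 0.1] n>= 0.8
```

View pics/c10.png

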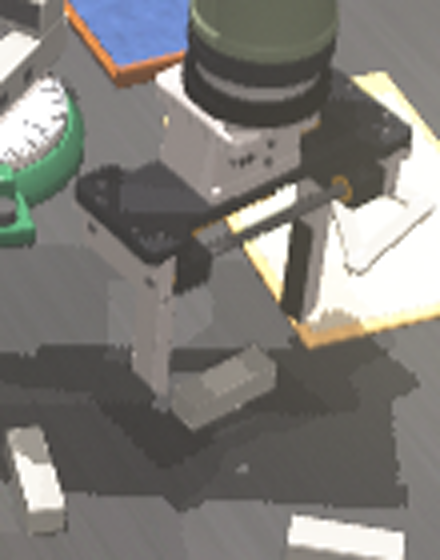

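The bar at crop (225,388) sits between the open fingers, and the other two visible bars are in place.

Request:
apply_moves(motion=[0.094,0,0.025,0.001,0,0,0,0.094,0,0.035,0.001,0,0,0,0.094,0,0.035,0.001,0,0,0,0.05,0,0.035,0.001,0,0,0,0.05,0,0.035,0.001,0,0,0,0.05,0,0.035,0.001,0,0,0,0.05,0,0.035,0.001,0,0,0,0.05,0,0.035,0.001,0,0,0,0.05,0,0.02,0.001,0,0,0,0.05,0,-0.02,0.001,0,0,0,0.05,0,-0.06,0.001,0,0,0,0.05,0,-0.095,0.001,0,0,0])

```text
clock: 19.6
position: [602.2, -219.5, 134.3]
tcp_rot: [-0.704, -0.063, 0.064, 0.705]
force: [1.1, -0.2, -1.0]
width: 0.639
```

```bash
python3 - <<'E'
from h import *
settle(4)
Y=33.5;a=wor(33.5,-1,Y);print(a)
plan([(*a,120,Y+90),(*a,90,Y+90)])
E
```

```text
[594.28711202  60.65600319]
t 19.8 pos [ 603.1 -220.   134.2] yaw 10.3 q [-0.49  0.41  1.44  0.    1.3  -0.67] w 0.636 F [-0.  -1.1 -2.1]
[0.0416, 0.0143, 0.2777] [-0.1, 66.8, 0.1] n>= 9.3
[0.0415, 0.0443, 0.2777] [-0.1, 66.8, 0.1] n>= 9.3
```

Request:
apply_moves(motion=[0.05,0.0415,0.01,0.2777,0,66.8,0,0.05,0.0415,0.01,0.2777,0,66.8,0,0.05,0.0415,0.01,0.2777,0,66.8,0,0.05,0.0415,0.01,0.2777,0,66.8,0,0.05,0.0415,0.01,0.2777,0,66.8,0,0.05,0.0415,0.01,0.2777,0,66.8,0,0.05,0.0415,0.01,0.2777,0,66.8,0,0.05,0.0415,0.01,0.2777,0,66.8,0,0.05,0.0415,0.01,0.2777,0,66.8,0,0.05,0.0415,0.01,0.2777,0,66.8,0,0.05,0.0415,0.03,0.2777,0,66.8,0,0.05,0.0415,0.03,0.2777,0,66.8,0])

```text
clock: 20.8
position: [588.6, 61.3, 97.1]
tcp_rot: [0.625, -0.339, 0.33, -0.621]
force: [-0.5, 0.8, -4.0]
width: 0.633
```

```bash
python3 - <<'E'
from h import *
settle(4)
Y=33.5;a=wor(33.5,-1,Y)
plan([(*a,66.5,Y+90)])
f=grab("h");a=crop(f["side"][0],270,130,100,110,6,"pics/c11.png")[:600]
cv2.imwrite("pics/c11.png",a);blanks(f["top"][0])
E
```

```text
t 21.0 pos [592.9  60.8 102.4] yaw -56.5 q [-0.04  0.35  1.58  0.    1.21  0.94] w 0.634 F [ 0.7  0.4 -1.4]
[0.001, 0.0359, 0.0011] [0.1, 0.0, -0.1] n>= 0.9
top [416.  275.4] [ 460.7 -369.3] [61.9 20.7] yaw -68.7
top [370.9 270.9] [ 475.5 -240.2] [19.7 62.3] yaw -102.1
top [407.6 226.3] [ 602.9 -350. ] [61.3 22. ] yaw -36.3
top [346.1 202.3] [ 675.9 -173.5] [64.  14.8] yaw -90.7
```

View pics/c11.png

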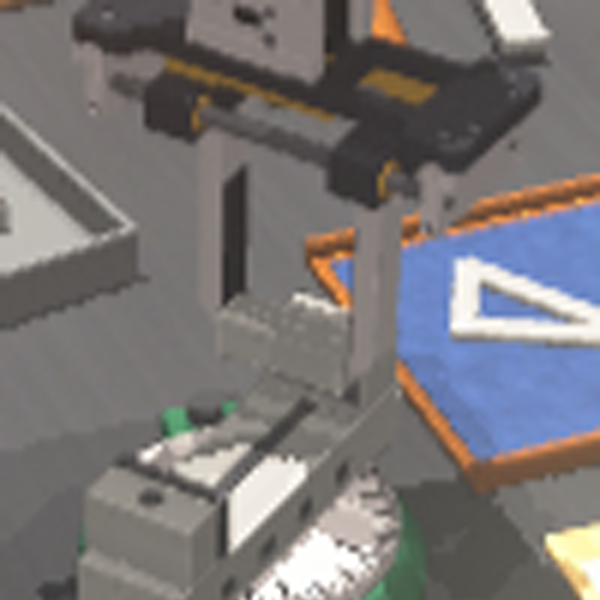

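The bar is level over the bed, and its lower face is clear of the jaw top. The other three blanks have not moved.

Request:
apply_moves(motion=[0.05,0.001,0.015,0,0,0,0,0.05,0.001,0.025,0,0,0,0,0.05,0.001,0.032,0,0,0,0,0.05,0.001,0.0355,0,0,0,0,0.05,0.001,0.0355,0,0,0,0,0.05,0.001,0.0355,0,0,0,0,0.075,0.001,0.0355,0,0,0,0,0.075,0.001,0.0355,0,0,0,0,0.075,0.001,0.0355,0,0,0,0,0.075,0.001,0.02,0,0,0,0,0.075,0.001,-0.02,0,0,0,0,0.075,0.001,-0.05,0,0,0,0])

```text
clock: 22.1
position: [593.7, 60.0, 153.8]
tcp_rot: [-0.623, 0.336, -0.334, 0.623]
force: [0.2, 0.1, 0.1]
width: 0.799
```

```bash
python3 - <<'E'
from h import *
settle(4)
f=grab("i");blanks(f["top"][0])
plan([(603,-350.5,130,-36.3),(603,-350.5,45,-36.3),(475.5,-241,130,77.9),(475.5,-241,40,77.9)])
E
```

```text
top [416.  275.4] [ 460.7 -369.3] [61.9 20.7] yaw -68.7
top [370.9 270.9] [ 475.5 -240.2] [19.7 62.3] yaw -102.1
top [407.6 226.3] [ 602.9 -350. ] [61.3 22. ] yaw -36.3
top [346.1 202.3] [ 675.9 -173.5] [64.  14.8] yaw -90.7
t 22.4 pos [593.1  60.  151.8] yaw -56.5 q [-0.04  0.3   1.54  0.    1.3   0.94] w 0.793 F [-0.4 -0.2 -0.2]
[0.3478, 0.0212, -0.2184] [0.1, -20.2, -0.2] n>= 9.9
[0.3481, 0.1062, -0.2182] [0.1, -20.2, -0.2] n>= 10.2
[0.1861, 0.0217, -0.2642] [0.2, 45.6, -0.1] n>= 7.8
[0.1864, 0.1117, -0.2641] [0.2, 45.6, -0.1] n>= 8.2
```

Request:
apply_moves(motion=[0.094,0.348,0.02,-0.2183,0,-20.2,0,0.094,0.348,0.02,-0.2183,0,-20.2,0,0.094,0.348,0.02,-0.2183,0,-20.2,0,0.094,0.348,0.02,-0.2183,0,-20.2,0,0.094,0.348,0.02,-0.2183,0,-20.2,0,0.094,0.348,0.02,-0.2183,0,-20.2,0,0.094,0.348,0.02,-0.2183,0,-20.2,0,0.094,0.348,0.02,-0.2183,0,-20.2,0,0.094,0.348,0.02,-0.2183,0,-20.2,0,0.094,0.348,0.02,-0.2183,0,-20.2,0,0.094,0.348,0.05,-0.2183,0,-20.2,0,0.094,0.348,0.08,-0.2183,0,-20.2,0])

```text
clock: 23.4
position: [604.4, -354.6, 72.2]
tcp_rot: [-0.671, 0.221, -0.222, 0.671]
force: [0.2, 0.4, -0.1]
width: 1.001
```

```bash
python3 - <<'E'
from h import *
settle(5)
plan([(603,-350.5,4,-36.3)])
f=grab("j");blanks(f["side"][0],"side",(310,270,110,105))
E
```

```text
t 23.65 pos [ 604.4 -349.9   72.6] yaw -36.3 q [-0.65  0.58  1.31  0.    1.25 -0.02] w 0.998 F [0.7 0.4 1.1]
[-0.0006, 0.0686, -0.0013] [-0.1, 0.0, -0.1] n>= 1.6
side [349.9 353.1] [ 461.8 -372.2] [23.2 63.3] yaw -67.3
side [405.6 324.7] [ 602.5 -353.1] [21.2 57.7] yaw -36.3
side [328.5 307.2] [ 475.9 -244. ] [20.  63.4] yaw -103.2
side [383.2 289.9] [ 609.6 -245.6] [79.5 11.2] yaw 55.6
```

Request:
apply_moves(motion=[0.094,0,0.035,-0.001,0,0,0,0.094,0,0.055,-0.001,0,0,0,0.094,0,0.068,-0.001,0,0,0,0.094,0,0.068,-0.001,0,0,0,0.05,0,0.068,-0.001,0,0,0,0.05,0,0.068,-0.001,0,0,0,0.05,0,0.068,-0.001,0,0,0,0.05,0,0.068,-0.001,0,0,0,0.05,0,0.068,-0.001,0,0,0,0.05,0,0.05,-0.001,0,0,0,0.05,0,0.01,-0.001,0,0,0,0.05,0,-0.03,-0.001,0,0,0])

```text
clock: 24.75
position: [601.5, -349.7, 100.7]
tcp_rot: [-0.671, 0.223, -0.218, 0.673]
force: [0.8, -0.2, -2.1]
width: 0.636
```

```bash
python3 - <<'E'
from h import *
settle(4)
Y=33.5;a=wor(9.5,-1,Y)
plan([(*a,130,Y+90)])
E
```

```text
t 24.95 pos [ 604.9 -352.2  105.2] yaw -36.3 q [-0.65  0.55  1.29  0.    1.3  -0.02] w 0.637 F [-0.1 -0.2 -2.5]
[-0.2611, -0.0254, 0.304] [-0.1, 20.2, 0.2] n>= 9.6
```

Request:
apply_moves(motion=[0.05,-0.261,-0.025,0.304,0,20.2,0,0.05,-0.261,-0.025,0.304,0,20.2,0,0.05,-0.261,-0.025,0.304,0,20.2,0,0.05,-0.261,-0.025,0.304,0,20.2,0,0.05,-0.261,-0.025,0.304,0,20.2,0,0.05,-0.261,-0.025,0.304,0,20.2,0,0.05,-0.261,-0.025,0.304,0,20.2,0,0.05,-0.261,-0.025,0.304,0,20.2,0,0.05,-0.261,-0.025,0.304,0,20.2,0,0.05,-0.261,-0.025,0.304,0,20.2,0,0.05,-0.261,-0.01,0.304,0,20.2,0,0.05,-0.261,-0.002,0.304,0,20.2,0])

```text
clock: 25.95
position: [570.6, 50.2, 102.2]
tcp_rot: [0.624, -0.335, 0.332, -0.623]
force: [-0.7, -0.3, -2.5]
width: 0.631
```

```bash
python3 - <<'E'
from h import *
settle(6)
Y=33.5;a=wor(9.5,-1,Y)
plan([(*a,66.5,Y+90)])
E
```

```text
t 26.25 pos [573.5  47.  105.2] yaw -56.6 q [-0.07  0.31  1.63  0.    1.2   0.92] w 0.635 F [-0.3 -0.2 -1.7]
[0.0001, 0.0387, 0.0009] [-0.0, -0.1, -0.1] n>= 0.9
```

Request:
apply_moves(motion=[0.05,0,0.015,0.001,0,0,0,0.05,0,0.027,0.001,0,0,0,0.05,0,0.034,0.001,0,0,0,0.05,0,0.038,0.001,0,0,0,0.05,0,0.038,0.001,0,0,0,0.05,0,0.038,0.001,0,0,0,0.075,0,0.038,0.001,0,0,0,0.075,0,0.038,0.001,0,0,0,0.075,0,0.038,0.001,0,0,0,0.075,0,0.02,0.001,0,0,0,0.075,0,-0.02,0.001,0,0,0,0.075,0,-0.05,0.001,0,0,0])

```text
clock: 27.25
position: [573.4, 48.5, 155.8]
tcp_rot: [0.623, -0.336, 0.334, -0.623]
force: [0.8, 0.0, 0.5]
width: 0.801
```

```bash
python3 - <<'E'
from h import *
settle(4)
f=grab("k");blanks(f["top"][0]);a=crop(f["side"][0],265,180,75,75,8,"pics/c12.png")
plan([(475.5,-241,130,77.9)])
E
```

```text
top [416.  275.4] [ 460.7 -369.3] [61.9 20.7] yaw -68.7
top [370.9 270.9] [ 475.5 -240.2] [19.7 62.3] yaw -102.1
top [346.1 202.3] [ 675.9 -173.5] [64.  14.8] yaw -90.7
t 27.55 pos [572.9  48.6 153.7] yaw -56.5 q [-0.07  0.26  1.59  0.    1.3   0.92] w 0.799 F [-0.4 -0.   0.2]
[0.1878, 0.0236, -0.241] [0.2, 45.6, -0.1] n>= 7.3
```

View pics/c12.png

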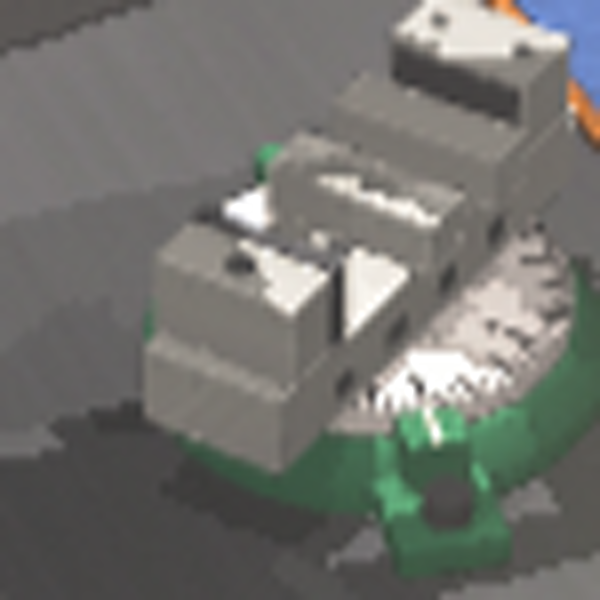

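Two bars lie across the bed (crop (420,125) and (370,195)), with roughly 55 mm left before the moving jaw. Next is blank 3.

Request:
apply_moves(motion=[0.094,0.1878,0.02,-0.241,0,45.6,0,0.094,0.1878,0.02,-0.241,0,45.6,0,0.094,0.1878,0.02,-0.241,0,45.6,0,0.094,0.1878,0.02,-0.241,0,45.6,0,0.094,0.1878,0.02,-0.241,0,45.6,0,0.094,0.1878,0.02,-0.241,0,45.6,0,0.094,0.1878,0.02,-0.241,0,45.6,0,0.094,0.1878,0.02,-0.241,0,45.6,0,0.094,0.1878,0.05,-0.241,0,45.6,0,0.094,0.1878,0.08,-0.241,0,45.6,0,0.094,0.1878,0.08,-0.241,0,45.6,0,0.094,0.1878,0.08,-0.241,0,45.6,0])

```text
clock: 28.55
position: [474.0, -239.0, 71.8]
tcp_rot: [-0.445, 0.553, -0.547, 0.444]
force: [0.2, -0.5, -0.5]
width: 1.002
```

```bash
python3 - <<'E'
from h import *
settle(5)
plan([(475.5,-241,4,77.9)])
f=grab("l");blanks(f["side"][0],"side",(310,270,110,105))
E
```

```text
t 28.8 pos [ 478.3 -241.5   76.8] yaw -102.0 q [-0.63  0.27  1.76  0.    1.12  1.15] w 1.002 F [ 0.9 -0.4  0.5]
[0.0001, 0.0728, -0.0031] [-0.2, 0.1, 0.0] n>= 1.7
side [350.  353.1] [ 462.  -372.4] [22.9 63.3] yaw -67.8
side [414.2 277.8] [ 693.5 -240.4] [34.6 36. ] yaw -122.2
side [403.4 271.9] [ 680.9 -213.9] [60.3 20. ] yaw -23.4
side [339.1 283.3] [ 529.  -187.9] [89.3 95.8] yaw -112.4
```

Request:
apply_moves(motion=[0.094,0,0.035,-0.002,0,0,0,0.094,0,0.055,-0.002,0,0,0,0.094,0,0.068,-0.002,0,0,0,0.094,0,0.071,-0.002,0,0,0,0.05,0,0.071,-0.002,0,0,0,0.05,0,0.071,-0.002,0,0,0,0.05,0,0.071,-0.002,0,0,0,0.05,0,0.071,-0.002,0,0,0,0.05,0,0.071,-0.002,0,0,0,0.05,0,0.05,-0.002,0,0,0,0.05,0,0.01,-0.002,0,0,0,0.05,0,-0.03,-0.002,0,0,0])

```text
clock: 29.9
position: [473.0, -239.2, 104.4]
tcp_rot: [-0.445, 0.552, -0.548, 0.444]
force: [1.3, -0.5, -2.5]
width: 0.639
```

```bash
python3 - <<'E'
from h import *
settle(6)
Y=33.5;a=wor(-13,-1,Y)
plan([(*a,130,Y+90)])
E
```

```text
t 30.2 pos [ 473.7 -239.6  103.6] yaw -102.1 q [-0.63  0.22  1.75  0.    1.18  1.15] w 0.631 F [-0.7 -0.4 -3. ]
[-0.2857, -0.0258, 0.0224] [0.1, -45.6, -0.2] n>= 6.9
```

Request:
apply_moves(motion=[0.05,-0.2857,-0.026,0.0224,0,-45.6,0,0.05,-0.2857,-0.026,0.0224,0,-45.6,0,0.05,-0.2857,-0.026,0.0224,0,-45.6,0,0.05,-0.2857,-0.026,0.0224,0,-45.6,0,0.05,-0.2857,-0.026,0.0224,0,-45.6,0,0.05,-0.2857,-0.026,0.0224,0,-45.6,0,0.05,-0.2857,-0.026,0.0224,0,-45.6,0,0.05,-0.2857,-0.026,0.0224,0,-45.6,0,0.05,-0.2857,-0.015,0.0224,0,-45.6,0,0.05,-0.2857,-0.001,0.0224,0,-45.6,0,0.05,-0.2857,-0.001,0.0224,0,-45.6,0,0.05,-0.2857,-0.001,0.0224,0,-45.6,0])

```text
clock: 31.2
position: [553.9, 33.1, 103.2]
tcp_rot: [0.623, -0.338, 0.333, -0.622]
force: [0.2, 0.3, -1.9]
width: 0.632
```

```bash
python3 - <<'E'
from h import *
settle(6)
Y=33.5;a=wor(-13,-1,Y)
plan([(*a,65.2,Y+90)])
E
```

```text
t 31.5 pos [557.2  33.5 107. ] yaw -56.5 q [-0.1   0.27  1.68  0.    1.19  0.89] w 0.634 F [ 0.3  0.2 -2.6]
[-0.0022, 0.0418, -0.0007] [-0.1, -0.0, -0.0] n>= 1.0
```

Request:
apply_moves(motion=[0.05,-0.002,0.015,-0.001,0,0,0,0.05,-0.002,0.027,-0.001,0,0,0,0.05,-0.002,0.034,-0.001,0,0,0,0.05,-0.002,0.038,-0.001,0,0,0,0.05,-0.002,0.04,-0.001,0,0,0,0.05,-0.002,0.04,-0.001,0,0,0,0.075,-0.002,0.04,-0.001,0,0,0,0.075,-0.002,0.04,-0.001,0,0,0,0.075,-0.002,0.04,-0.001,0,0,0,0.075,-0.002,0.02,-0.001,0,0,0,0.075,-0.002,-0.02,-0.001,0,0,0,0.075,-0.002,-0.05,-0.001,0,0,0])

```text
clock: 32.5
position: [554.6, 35.0, 157.7]
tcp_rot: [-0.623, 0.335, -0.334, 0.623]
force: [1.9, -0.2, 0.6]
width: 0.8
```

```bash
python3 - <<'E'
from h import *
settle(6)
f=grab("m");blanks(f["top"][0]);blanks(f["side"][0],"side",(310,270,110,105))
plan([(461,-370,130,-68.7)])
E
```

```text
top [416.  275.4] [ 460.7 -369.3] [61.9 20.7] yaw -68.7
top [346.1 202.3] [ 675.9 -173.5] [64.  14.8] yaw -90.7
side [349.9 353. ] [ 462.  -372.1] [22.9 63.3] yaw -68.1
side [403.1 271.8] [ 680.5 -213.2] [60.3 16.7] yaw -23.4
t 32.9 pos [553.2  35.2 154.2] yaw -56.5 q [-0.09  0.21  1.64  0.    1.29  0.89] w 0.8 F [ 0.3  0.6 -0.2]
[0.2871, 0.0239, -0.3006] [0.2, 12.2, -0.2] n>= 10.0
```

Request:
apply_moves(motion=[0.094,0.287,0.02,-0.3006,0,12.2,0,0.094,0.287,0.02,-0.3006,0,12.2,0,0.094,0.287,0.02,-0.3006,0,12.2,0,0.094,0.287,0.02,-0.3006,0,12.2,0,0.094,0.287,0.02,-0.3006,0,12.2,0,0.094,0.287,0.02,-0.3006,0,12.2,0,0.094,0.287,0.02,-0.3006,0,12.2,0,0.094,0.287,0.02,-0.3006,0,12.2,0,0.094,0.287,0.02,-0.3006,0,12.2,0,0.094,0.287,0.02,-0.3006,0,12.2,0,0.094,0.287,0.05,-0.3006,0,12.2,0,0.094,0.287,0.08,-0.3006,0,12.2,0])

```text
clock: 33.9
position: [462.5, -374.0, 75.8]
tcp_rot: [0.583, -0.399, 0.401, -0.583]
force: [-1.2, 0.2, -0.6]
width: 1.001
```

```bash
python3 - <<'E'
from h import *
settle(8)
plan([(461,-370,4,-68.7)])
f=grab("n");blanks(f["side"][0],"side",(310,270,110,105))
E
```

```text
t 34.3 pos [ 464.  -370.6   78. ] yaw -68.6 q [-0.82  0.37  1.61  0.    1.16  0.38] w 0.998 F [ 1.1 -0.1  0.5]
[-0.0019, 0.074, -0.0027] [-0.1, 0.1, 0.1] n>= 1.8
side [350.1 353.7] [ 461.5 -373.8] [19.9 61.6] yaw -68.7
```

Request:
apply_moves(motion=[0.094,-0.0015,0.035,-0.002,0,0,0,0.094,-0.0015,0.055,-0.002,0,0,0,0.094,-0.0015,0.068,-0.002,0,0,0,0.094,-0.0015,0.071,-0.002,0,0,0,0.05,-0.0015,0.071,-0.002,0,0,0,0.05,-0.0015,0.071,-0.002,0,0,0,0.05,-0.0015,0.071,-0.002,0,0,0,0.05,-0.0015,0.071,-0.002,0,0,0,0.05,-0.0015,0.071,-0.002,0,0,0,0.05,-0.0015,0.05,-0.002,0,0,0,0.05,-0.0015,0.01,-0.002,0,0,0,0.05,-0.0015,-0.03,-0.002,0,0,0])

```text
clock: 35.4
position: [458.4, -367.5, 104.7]
tcp_rot: [-0.583, 0.401, -0.397, 0.585]
force: [0.8, -0.6, -1.9]
width: 0.632
```

```bash
python3 - <<'E'
from h import *
settle(6)
Y=33.5;a=wor(-35.5,-1,Y)
plan([(*a,130,Y+90)])
E
```

```text
t 35.7 pos [ 459.  -368.   104.1] yaw -68.7 q [-0.82  0.34  1.6   0.    1.21  0.38] w 0.636 F [-0.9  0.6 -3.3]
[-0.3357, -0.0245, 0.2144] [0.0, -12.2, -0.3] n>= 9.6
```

Request:
apply_moves(motion=[0.05,-0.3357,-0.026,0.2144,0,-12.2,0,0.05,-0.3357,-0.026,0.2144,0,-12.2,0,0.05,-0.3357,-0.026,0.2144,0,-12.2,0,0.05,-0.3357,-0.026,0.2144,0,-12.2,0,0.05,-0.3357,-0.026,0.2144,0,-12.2,0,0.05,-0.3357,-0.026,0.2144,0,-12.2,0,0.05,-0.3357,-0.026,0.2144,0,-12.2,0,0.05,-0.3357,-0.026,0.2144,0,-12.2,0,0.05,-0.3357,-0.026,0.2144,0,-12.2,0,0.05,-0.3357,-0.026,0.2144,0,-12.2,0,0.05,-0.3357,-0.018,0.2144,0,-12.2,0,0.05,-0.3357,-0.018,0.2144,0,-12.2,0])

```text
clock: 36.7
position: [535.1, 22.8, 120.8]
tcp_rot: [0.624, -0.336, 0.331, -0.623]
force: [-0.5, 1.0, -3.3]
width: 0.635
```

```bash
python3 - <<'E'
from h import *
settle(8)
Y=33.5;a=wor(-35.5,-1,Y)
plan([(*a,65.5,Y+90)])
f=grab("o");a=crop(f["side"][0],255,150,90,90,6,"pics/c13.png")
E
```

```text
t 37.1 pos [538.   20.2 124.5] yaw -56.6 q [-0.12  0.21  1.71  0.    1.22  0.86] w 0.635 F [ 0.6 -0.8 -3.4]
[-0.0026, 0.059, 0.0003] [-0.0, -0.1, -0.1] n>= 1.4
```

View pics/c13.png

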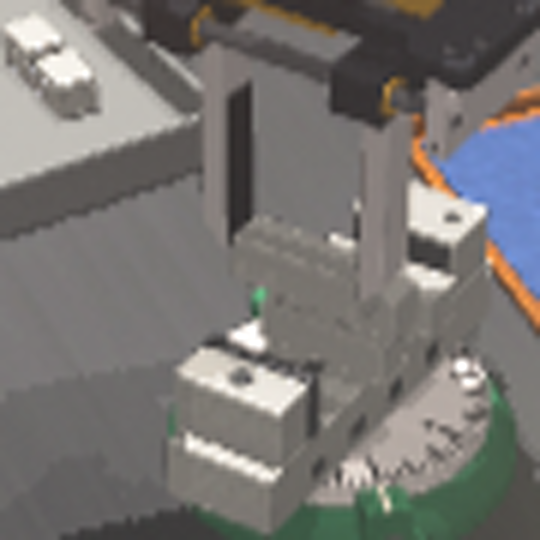

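The fourth bar is held level above the remaining space in front of the open moving jaw. I lower it.

Request:
apply_moves(motion=[0.05,-0.0025,0.02,0,0,0,0,0.05,-0.0025,0.035,0,0,0,0,0.05,-0.0025,0.045,0,0,0,0,0.05,-0.0025,0.053,0,0,0,0,0.05,-0.0025,0.057,0,0,0,0,0.05,-0.0025,0.057,0,0,0,0,0.05,-0.0025,0.057,0,0,0,0,0.075,-0.0025,0.057,0,0,0,0,0.075,-0.0025,0.057,0,0,0,0,0.075,-0.0025,0.057,0,0,0,0,0.075,-0.0025,0.03,0,0,0,0,0.075,-0.0025,-0.01,0,0,0,0])

```text
clock: 38.2
position: [532.3, 23.6, 130.2]
tcp_rot: [0.624, -0.339, 0.331, -0.622]
force: [0.5, -0.2, -0.1]
width: 0.8
```

Request:
apply_moves(motion=[0.094,0,-0.01,-0.038,0,0,0,0.094,0,-0.01,-0.038,0,0,0,0.094,0,-0.01,-0.038,0,0,0,0.094,0,-0.01,-0.038,0,0,0], squeeze=50)

```text
clock: 38.53
position: [504.7, 2.4, 143.7]
tcp_rot: [-0.622, 0.335, -0.334, 0.623]
force: [0.2, 0.1, -0.7]
width: 0.994
```

```bash
python3 - <<'E'
from h import *
settle(8)
Y=33.5;a=wor(-74,-1,Y);s=arm.state()
print(bed(s["position"],Y))
plan([(*a,71,Y+90)])
f=grab("p");a=crop(f["side"][0],265,180,75,75,8,"pics/c14.png")
E
```

```text
[-7.31011600e+01 -6.63423274e-02]
t 38.93 pos [504.9   2.6 143.8] yaw -56.5 q [-0.17  0.12  1.78  0.    1.25  0.82] w 1.0 F [-0.6 -0.3  1. ]
[0.0011, 0.0728, -0.0009] [0.0, 0.0, -0.1] n>= 1.7
```

View pics/c14.png

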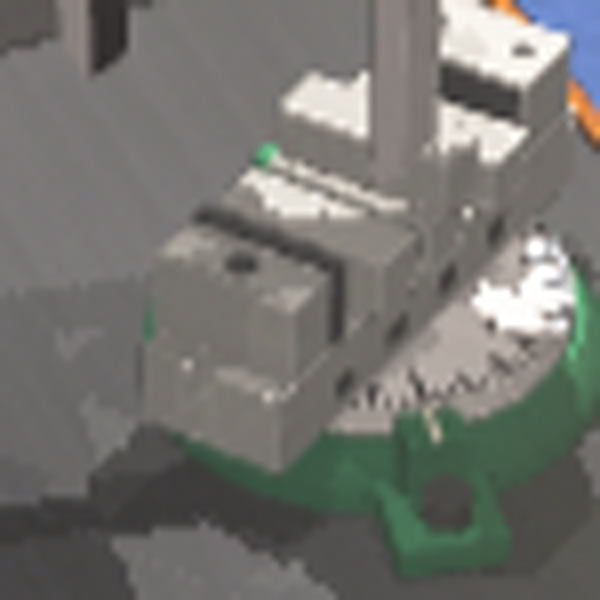

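All four bars lie across the bed, flat and parallel, with the jaw open behind them. I grip the moving jaw and push.

Request:
apply_moves(motion=[0.094,0.001,0.035,-0.001,0,0,0,0.094,0.001,0.06,-0.001,0,0,0,0.094,0.001,0.072,-0.001,0,0,0,0.094,0.001,0.072,-0.001,0,0,0,0.094,0.001,0.072,-0.001,0,0,0,0.04,0.001,0.072,-0.001,0,0,0,0.04,0.001,0.072,-0.001,0,0,0,0.04,0.001,0.072,-0.001,0,0,0,0.04,0.001,0.072,-0.001,0,0,0,0.04,0.001,0.072,-0.001,0,0,0,0.04,0.001,0.072,-0.001,0,0,0,0.04,0.001,0.072,-0.001,0,0,0])

```text
clock: 40.03
position: [504.7, 1.0, 72.5]
tcp_rot: [-0.623, 0.335, -0.334, 0.623]
force: [-0.1, 0.5, 1.0]
width: 0.54
```

Request:
apply_moves(motion=[0.04,0,0,0.0015,0,0,0,0.04,0,0,0.003,0,0,0,0.04,0,0,0.0045,0,0,0,0.04,0,0,0.006,0,0,0,0.04,0,0,0.0075,0,0,0,0.04,0,0,0.009,0,0,0,0.04,0,0,0.0105,0,0,0,0.04,0,0,0.012,0,0,0,0.04,0,0,0.013,0,0,0,0.04,0,0,0.014,0,0,0,0.04,0,0,0.015,0,0,0,0.04,0,0,0.015,0,0,0])

```text
clock: 41.03
position: [516.0, 9.0, 72.6]
tcp_rot: [0.623, -0.335, 0.333, -0.623]
force: [-4.2, -1.3, 4.6]
width: 0.526
```

```bash
python3 - <<'E'
from h import *
settle(2)
s=arm.state();Y=33.5;c,t=np.cos(np.radians(Y)),np.sin(np.radians(Y));F=s["force"]
print(bed(s["position"],Y),s["position"],"Fx",c*F[0]+t*F[1],"Fy",-t*F[0]+c*F[1],F[2],s["width"])
E
```

```text
[-60.29158548  -0.89717131] [516.01888371   8.97470563  72.54693864] Fx -4.754369413429479 Fy 1.366564152718057 4.858966334969499 0.532256867611281
```

Request:
apply_moves(motion=[0.04,0,0,0.001,0,0,0,0.04,0,0,0.002,0,0,0,0.04,0,0,0.003,0,0,0,0.04,0,0,0.004,0,0,0,0.04,0,0,0.005,0,0,0,0.04,0,0,0.006,0,0,0,0.04,0,0,0.006,0,0,0])

```text
clock: 41.72
position: [520.2, 11.8, 72.5]
tcp_rot: [0.624, -0.336, 0.333, -0.622]
force: [-7.3, -2.1, 7.7]
width: 0.529
```

Request:
apply_moves(motion=[0.04,0,0,0.001,0,0,0,0.04,0,0,0.001,0,0,0,0.04,0,0,0.002,0,0,0,0.04,0,0,0.002,0,0,0])

```text
clock: 42.05
position: [521.7, 12.8, 72.5]
tcp_rot: [0.624, -0.336, 0.333, -0.622]
force: [-7.9, -2.4, 7.2]
width: 0.531
```

```bash
cat > fx.py <<'E'
from h import *
settle(2)
s=arm.state();Y=33.5;c,t=np.cos(np.radians(Y)),np.sin(np.radians(Y));F=s["force"]
print(bed(s["position"],Y),s["position"],"Fx",c*F[0]+t*F[1],"Fy",-t*F[0]+c*F[1],F[2],s["width"],s["clock"])
E
python3 fx.py
```

```text
[-53.44634775  -0.83954778] [521.69522584  12.80089696  72.51096399] Fx -7.766131194925023 Fy 1.1712246822562493 7.716426255488036 0.5293570984247719 42.15
```

Request:
apply_moves(motion=[0.04,0,0,0.0007,0,0,0,0.04,0,0,0.0014,0,0,0,0.04,0,0,0.002,0,0,0,0.04,0,0,0.002,0,0,0])

```text
clock: 42.48
position: [523.3, 13.9, 72.5]
tcp_rot: [0.624, -0.336, 0.333, -0.622]
force: [-8.2, -2.9, 9.5]
width: 0.526
```

```bash
python3 fx.py
```

```text
[-51.50389006  -0.7660704 ] [523.27445889  13.93428294  72.52396278] Fx -8.133982136185056 Fy 1.9207383522850212 7.6919895719417175 0.5262272807118923 42.5833
```

Still free sliding (the force is the drag plus the bars' friction). I push on in small steps.

Request:
apply_moves(motion=[0.04,0,0,0.0007,0,0,0,0.04,0,0,0.0014,0,0,0,0.04,0,0,0.002,0,0,0,0.04,0,0,0.002,0,0,0])

```text
clock: 42.92
position: [524.9, 15.0, 72.5]
tcp_rot: [0.624, -0.336, 0.333, -0.622]
force: [-7.6, -2.8, 8.2]
width: 0.532
```

Request:
apply_moves(motion=[0.04,0,0,0.0005,0,0,0,0.04,0,0,0.001,0,0,0,0.04,0,0,0.001,0,0,0])

```text
clock: 43.17
position: [525.8, 15.6, 72.5]
tcp_rot: [0.624, -0.336, 0.333, -0.622]
force: [-8.4, -2.9, 7.7]
width: 0.527
```

```bash
python3 fx.py
```

```text
[-48.53248979  -0.75832185] [525.74799074  15.58077005  72.53992304] Fx -7.960492040491194 Fy 1.8003541690837608 8.172767664228289 0.5261080628288938 43.2667
```

Request:
apply_moves(motion=[0.04,0,0,0.0005,0,0,0,0.04,0,0,0.001,0,0,0,0.04,0,0,0.0015,0,0,0,0.04,0,0,0.0015,0,0,0])

```text
clock: 43.6
position: [527.0, 16.4, 72.5]
tcp_rot: [0.624, -0.336, 0.333, -0.622]
force: [-7.9, -3.0, 7.8]
width: 0.529
```

Request:
apply_moves(motion=[0.04,0,0,0.0005,0,0,0,0.04,0,0,0.001,0,0,0,0.04,0,0,0.001,0,0,0])

```text
clock: 43.85
position: [527.8, 17.0, 72.5]
tcp_rot: [0.624, -0.336, 0.333, -0.622]
force: [-8.0, -3.5, 7.6]
width: 0.521
```

```bash
python3 fx.py; python3 - <<'E'
from h import *
f=grab("q");crop(f["side"][0],265,180,75,75,8,"pics/c15.png")
E
```

```text
[-46.03091843  -0.73895523] [527.82332647  16.97762937  72.53934217] Fx -8.83184403799153 Fy 1.9383971895692693 7.257998474473733 0.528125425335814 43.95
```

Request:
apply_moves(motion=[0.04,0,0,0.0005,0,0,0,0.04,0,0,0.001,0,0,0,0.04,0,0,0.001,0,0,0])

```text
clock: 44.3
position: [528.6, 17.6, 72.5]
tcp_rot: [0.624, -0.336, 0.333, -0.622]
force: [-8.6, -2.3, 7.5]
width: 0.529
```

Request:
apply_moves(motion=[0.04,0,0,0.0005,0,0,0,0.04,0,0,0.001,0,0,0,0.04,0,0,0.001,0,0,0])

```text
clock: 44.55
position: [529.5, 18.1, 72.5]
tcp_rot: [0.624, -0.336, 0.333, -0.622]
force: [-8.2, -3.1, 8.3]
width: 0.526
```

```bash
python3 fx.py
```

```text
[-44.00926543  -0.73322687] [529.50599255  18.09823122  72.54572328] Fx -9.334453973683994 Fy 1.8650903118731015 7.699485654449921 0.5242210029340441 44.65
```

```bash
cat > prof.py <<'E'
from h import *
import sys
def prof(d,n="side",Y=33.5,x0=200,x1=400,y0=120,y1=300):
    v,u=np.mgrid[y0:y1,x0:x1];z=d[y0:y1,x0:x1];c=C[n]
    P=np.stack([(u-c["cx"])/c["fx"]*z,(v-c["cy"])/c["fy"]*z,z],-1).reshape(-1,3);P=P[z.ravel()>0]
    W=R.from_quat(c["rotation"]).apply(P)+c["origin"]
    d2=W[:,:2]-AX;a=np.radians(Y);bx=np.cos(a)*d2[:,0]+np.sin(a)*d2[:,1];by=-np.sin(a)*d2[:,0]+np.cos(a)*d2[:,1]
    for lo,hi in((-32,-12),(-12,10),(10,32)):
        print("y",lo,hi,[(x,int(np.percentile(W[m,2],90))) for x in range(-96,84,3) if (m:=(by>lo)&(by<hi)&(bx>=x)&(bx<x+3)&(W[:,2]>40)&(W[:,2]<110)).sum()>3])
for n in("side","top"):
    p,d=arm.grab_frame(n);print(n);prof(d,n)
E
python3 prof.py
```

```text
side
y -32 -12 [(-96, 61), (-93, 66), (-90, 65), (-87, 65), (-84, 65), (-81, 65), (-78, 63), (-75, 65), (-72, 66), (-69, 65), (-66, 63), (-63, 94), (-60, 90), (-57, 101), (-54, 105), (-51, 93), (-48, 89), (-45, 94), (-42, 95), (-39, 83), (-36, 83), (-33, 57), (-30, 66), (-27, 62), (-24, 67), (-21, 68), (-18, 84), (-15, 76), (-12, 84), (-9, 92), (-6, 98), (-3, 103), (0, 104), (3, 103), (6, 101), (9, 104), (12, 94), (15, 102), (18, 84), (21, 78), (24, 84), (27, 81), (30, 84), (33, 84), (36, 82), (39, 66), (48, 84), (51, 81), (54, 65), (57, 82), (60, 79), (63, 74), (66, 83), (69, 78), (72, 77), (75, 69), (78, 59)]
y -12 10 [(-96, 63), (-93, 64), (-90, 64), (-87, 65), (-84, 66), (-81, 66), (-78, 65), (-72, 64), (-69, 66), (-66, 65), (-63, 94), (-60, 91), (-57, 93), (-51, 95), (-48, 96), (-45, 96), (-42, 96), (-39, 97), (-36, 93), (-33, 95), (-30, 94), (-18, 86), (-9, 102), (-6, 100), (45, 91)]
y 10 32 [(-96, 64), (-93, 64), (-90, 64), (-87, 64), (-81, 64), (-78, 65), (-75, 67), (-72, 66), (-69, 63), (-66, 65), (-63, 94), (-60, 94), (-57, 102), (-54, 107), (-51, 103), (-48, 98), (-45, 105), (-42, 104), (-39, 105), (-36, 94), (-30, 92), (-18, 85), (-15, 86), (-12, 93), (-9, 100), (-6, 104), (-3, 100), (0, 104), (3, 105), (6, 103)]
top
y -32 -12 [(-96, 60), (-93, 64), (60, 94), (66, 93), (72, 91)]
y -12 10 [(-66, 64), (-63, 65), (72, 95)]
y 10 32 [(-81, 67), (-78, 67), (-75, 63), (-72, 66), (-69, 66), (-66, 64), (-63, 63)]
```

The depth profile shows the plate at x ≈ −31, short of four bars' width, and something about 102 mm high at x −9 to 9, so one bar may have ridden up. I release and clear the view to measure.

Request:
apply_moves(motion=[0.08,0,0,0,0,0,0,0.094,0,0,0,0,0,0,0.094,0,0,0,0,0,0,0.094,0,-0.02,0,0,0,0,0.094,0,-0.06,0,0,0,0,0.094,0,-0.1,0,0,0,0,0.094,0.03,-0.1,-0.02,0,0,0,0.094,0.06,-0.1,-0.05,0,0,0,0.094,0.09,-0.1,-0.08,0,0,0,0.094,0.12,-0.1,-0.11,0,0,0,0.094,0.15,-0.1,-0.14,0,0,0,0.094,0.18,-0.1,-0.16,0,0,0])

```text
clock: 45.75
position: [496.6, -221.3, 172.1]
tcp_rot: [-0.622, 0.335, -0.334, 0.623]
force: [1.0, 0.3, 0.2]
width: 0.999
```

```bash
cat > hm.py <<'E'
from h import *
def cloud(d,n,x0,x1,y0,y1):
    v,u=np.mgrid[y0:y1,x0:x1];z=d[y0:y1,x0:x1];c=C[n]
    P=np.stack([(u-c["cx"])/c["fx"]*z,(v-c["cy"])/c["fy"]*z,z],-1).reshape(-1,3);P=P[z.ravel()>0]
    return R.from_quat(c["rotation"]).apply(P)+c["origin"]
def hmap(d,n,Y=33.5,box=(230,320,190,290),sx=4,sy=8):
    W=cloud(d,n,*box)
    a=np.radians(Y);d2=W[:,:2]-AX;bx=np.cos(a)*d2[:,0]+np.sin(a)*d2[:,1];by=-np.sin(a)*d2[:,0]+np.cos(a)*d2[:,1]
    ys=range(-44,44,sy);print("x\\y",list(ys))
    for x in range(-100,88,sx):
        r=[]
        for y in ys:
            m=(bx>=x)&(bx<x+sx)&(by>=y)&(by<y+sy);r.append("%4d"%np.median(W[m,2]) if m.sum() else "   .")
        print("%4d"%x,*r)
if __name__=="__main__":
    settle(4);plan([])
    f=grab("r");np.save("pics/rd.npy",f["top"][1]);hmap(f["top"][1],"top");blanks(f["top"][0]);np.save("pics/rs.npy",f["side"][1])
E
python3 hm.py
```

```text
t 45.95 pos [ 497.6 -220.4  171.8] yaw -56.6 q [-0.58  0.17  1.65  0.    1.32  0.41] w 1.004 F [ 0.5  0.7 -0.3]
x\y [-44, -36, -28, -20, -12, -4, 4, 12, 20, 28, 36]
-100    0    0    0    0    0    0    0    2    0    0    0
 -96    1    0    0   22   24   24   37   45    3    0    2
 -92    2    0   26   60   64   60   64   61   63    3    0
 -88    0    1   29   64   60   65   62   61   62   -1    0
 -84    0    0   58   60   62   62   65   62   61    2    2
 -80    3   -1   32   62   63   63   60   63   62   -1   -1
 -76    0    0   30   62   58   62   61   60   63    0   -1
 -72   -1    2   61   61   62   62   63   63   57    0    0
 -68    8    1   40   63   61   63   58   63   64    9    0
 -64   12   10   20   62   61   62   63   63   63   16    1
 -60   13   18   40   68   85   74   79   76   72   22   16
 -56   30   24   61   90   90   90   91   92   91   26   20
 -52   30   29   60   91   93   92   89   93   90   32   23
 -48   29   34   89   91   92   91   91   90   91   32   32
 -44   28   31   62   94   95   89   92   92   89   32   35
 -40   34   31   60   92   93   91 
[... 1472 characters left out ...]
 0   16   22   90   88   89   91   91   92   21   13
  64   -2    7   50   91   92   91   92   91   93   11   13
  68    1    2   89   91   94   93   93   91   92    1    0
  72    0    1    2   92   89   89   92   90   94    2    0
  76   -1   -1    0    .   84    .    .   87   91    4    0
  80   -2   -3    5    .    .    .    .    .    .   -2   -3
  84    0    3    2    .    .    .    .    .    .    0    0
top [412.4 272.8] [ 468.5 -359. ] [180.2  10.3] yaw -31.1
top [407.  272.2] [ 470.3 -343.5] [188.1  10.1] yaw -30.9
top [356.9 267.8] [ 484.9 -200.1] [271.8  81.2] yaw -32.6
top [356.6 248.9] [ 539.2 -200.6] [244.2  12.4] yaw -32.4
top [346.1 202.3] [ 675.9 -173.5] [64.  14.8] yaw -90.7
```

The viewer has reached its limit, but the height map is clear: one blank lies on top of the others at x −4…16 (top at 102 mm), with three lower bars on the bed. To mend it, I reopen the jaw, then lift the top bar into the freed space next to the jaw.

```bash
cat >> h.py <<'E'
def avg(n=6):
    L=[]
    for _ in range(n): arm.grab_frame("top");L.append(arm.state()["position"])
    return np.array(L)
def splan(wps,n=4,k=5):
    settle(n);L=avg(k);p=L.mean(0);print("avg",p.round(1),"std",L.std(0).round(1))
    x=R.from_quat(arm.state()["tcp_rot"]).as_matrix()[:,0];plan(wps,start=(*p,np.degrees(np.arctan2(x[1],x[0]))))
E
python3 - <<'E'
from h import *
a=wor(-45,-1,33.5)
splan([(*a,150,123.5),(*a,110,123.5)],0)
E
```

```text
avg [ 497.9 -218.1  172. ] std [0.  0.1 0.1]
t 46.3 pos [ 498.  -218.3  172.1] yaw -56.4 q [-0.57  0.17  1.66  0.    1.32  0.41] w 1.003 F [ 0.5 -0.9 -0.3]
[-0.1789, 0.022, 0.1561] [0.0, 0.1, 0.0] n>= 5.7
[-0.1789, 0.062, 0.1561] [0.0, 0.1, 0.0] n>= 5.9
```

Request:
apply_moves(motion=[0.094,-0.179,0.022,0.156,0,0,0,0.094,-0.179,0.022,0.156,0,0,0,0.094,-0.179,0.022,0.156,0,0,0,0.094,-0.179,0.022,0.156,0,0,0,0.094,-0.179,0.022,0.156,0,0,0,0.094,-0.179,0.022,0.156,0,0,0,0.094,-0.179,0.05,0.156,0,0,0,0.094,-0.179,0.062,0.156,0,0,0])

```text
clock: 46.97
position: [527.7, 18.7, 108.7]
tcp_rot: [-0.624, 0.334, -0.332, 0.624]
force: [-0.6, 0.8, -0.5]
width: 0.998
```

```bash
python3 - <<'E'
from h import *
a=wor(-45,-1,33.5)
splan([(*a,71,123.5)],8)
E
```

```text
avg [529.5  15.3 111.1] std [0.2 0.2 0.3]
t 47.62 pos [529.2  15.6 110.8] yaw -56.5 q [-0.13  0.21  1.75  0.    1.18  0.85] w 0.997 F [ 0.3 -0.2  0.7]
[-0.002, 0.0401, 0.0006] [0.0, -0.0, 0.0] n>= 1.0
```

Only about 6 camera calls remain, so from here I settle with hold rows instead and keep the cameras for height maps.

Request:
apply_moves(motion=[0.094,-0.002,0.02,0,0,0,0,0.094,-0.002,0.035,0,0,0,0,0.094,-0.002,0.04,0,0,0,0,0.094,-0.002,0.04,0,0,0,0,0.094,-0.002,0.04,0,0,0,0,0.04,-0.002,0.04,0,0,0,0,0.04,-0.002,0.04,0,0,0,0,0.04,-0.002,0.04,0,0,0,0,0.04,-0.002,0.04,0,0,0,0,0.04,-0.002,0.04,0,0,0,0,0.04,-0.002,0.04,0,0,0,0,0.04,-0.002,0.04,0,0,0,0])

```text
clock: 48.62
position: [527.9, 17.5, 70.5]
tcp_rot: [-0.623, 0.335, -0.334, 0.623]
force: [1.7, -1.1, -0.3]
width: 0.541
```

Request:
apply_moves(motion=[0.04,0,0,-0.003,0,0,0,0.04,0,0,-0.006,0,0,0,0.04,0,0,-0.009,0,0,0,0.04,0,0,-0.012,0,0,0,0.04,0,0,-0.015,0,0,0,0.04,0,0,-0.018,0,0,0,0.04,0,0,-0.021,0,0,0,0.04,0,0,-0.024,0,0,0,0.04,0,0,-0.027,0,0,0,0.04,0,0,-0.029,0,0,0,0.04,0,0,-0.03,0,0,0,0.04,0,0,-0.03,0,0,0])

```text
clock: 49.62
position: [504.2, 1.0, 70.5]
tcp_rot: [-0.622, 0.334, -0.335, 0.624]
force: [4.2, 0.1, -4.1]
width: 0.531
```

Request:
apply_moves(motion=[0.07,0,0,0,0,0,0,0.094,0,0,0,0,0,0,0.094,0,0,0,0,0,0,0.094,0,0,0,0,0,0,0.094,0,-0.02,0,0,0,0,0.094,0,-0.05,0,0,0,0,0.094,0,-0.07,0,0,0,0,0.094,0,-0.07,0,0,0,0,0.094,0,-0.07,0,0,0,0,0.094,0,-0.07,0,0,0,0,0.094,0,-0.07,0,0,0,0,0.094,0,-0.07,0,0,0,0], squeeze=25)

```text
clock: 50.62
position: [501.4, 1.2, 138.6]
tcp_rot: [0.623, -0.336, 0.333, -0.623]
force: [-0.1, -0.3, -0.4]
width: 1.001
```

```bash
python3 - <<'E'
from h import *
print(bed(arm.state()["position"],33.5))
a=wor(6.2,-1,33.5)
plan([(*a,140,123.5),(*a,87,123.5)])
# refine top bar from saved map
from hm import cloud
W=cloud(np.load("pics/rd.npy"),"top",230,320,190,290);b=np.array([bed(w,33.5) for w in W]);m=(W[:,2]>96)&(W[:,2]<112)&(abs(b[:,0])<40);B=b[m]
print("top bar",B.mean(0),B.min(0),B.max(0),cv2.minAreaRect(B.astype(np.float32)))
E
```

```text
[-76.76231945   0.6771144 ]
t 50.62 pos [501.4   1.2 138.6] yaw -56.5 q [-0.17  0.12  1.79  0.    1.24  0.81] w 1.001 F [-0.1 -0.3 -0.4]
[0.0017, -0.0016, 0.083] [0.1, 0.0, -0.2] n>= 2.0
[0.0019, 0.0514, 0.0831] [0.1, 0.0, -0.2] n>= 2.3
top bar [ 4.40298286 -0.32161644] [-39.7316607  -30.33464156] [16.79284429 28.94386818] ((-11.472919464111328, -0.6991825103759766), (56.52473068237305, 59.2774772644043), 0.012554215267300606)
```

Request:
apply_moves(motion=[0.094,0.002,0,0.04,0,0,0,0.094,0.002,0,0.083,0,0,0,0.094,0.002,0,0.083,0,0,0,0.094,0.002,0.02,0.083,0,0,0,0.094,0.002,0.035,0.083,0,0,0,0.094,0.002,0.035,0.083,0,0,0,0.094,0.002,0.035,0.083,0,0,0,0.094,0.002,0.035,0.083,0,0,0,0.094,0.002,0.035,0.083,0,0,0,0.094,0.002,0.035,0.083,0,0,0,0.094,0.002,0.035,0.083,0,0,0,0.094,0.002,0.035,0.083,0,0,0])

```text
clock: 51.62
position: [573.5, 45.1, 106.2]
tcp_rot: [-0.622, 0.334, -0.335, 0.623]
force: [-0.6, -0.2, -0.2]
width: 1.004
```

```bash
python3 - <<'E'
from h import *
print(bed(arm.state()["position"],33.5))
a=wor(6.3,-1,33.5)
plan([(*a,86,123.5)])
E
```

```text
[ 7.5941038  -2.56228556]
t 51.62 pos [573.5  45.1 106.2] yaw -56.5 q [-0.07  0.31  1.64  0.    1.2   0.91] w 1.004 F [-0.6 -0.2 -0.2]
[-0.0016, 0.0202, -0.0013] [-0.1, 0.0, -0.0] n>= 0.5
```

Request:
apply_moves(motion=[0.094,-0.001,0.01,-0.001,0,0,0,0.094,-0.001,0.0195,-0.001,0,0,0,0.094,-0.001,0.0195,-0.001,0,0,0,0.094,-0.001,0.0195,-0.001,0,0,0,0.05,-0.001,0.0195,-0.001,0,0,0,0.05,-0.001,0.0195,-0.001,0,0,0,0.05,-0.001,0.0195,-0.001,0,0,0,0.05,-0.001,0.0195,-0.001,0,0,0,0.05,-0.001,0.0195,-0.001,0,0,0,0.05,-0.001,0.0195,-0.001,0,0,0,0.05,-0.001,0.0195,-0.001,0,0,0,0.05,-0.001,0.0195,-0.001,0,0,0])

```text
clock: 52.62
position: [572.0, 45.3, 86.2]
tcp_rot: [-0.623, 0.335, -0.335, 0.623]
force: [0.6, -1.5, 0.6]
width: 0.635
```

Request:
apply_moves(motion=[0.05,0,-0.01,0,0,0,0,0.05,0,-0.025,0,0,0,0,0.05,0,-0.035,0,0,0,0,0.05,0,-0.035,-0.02,0,0,0,0.05,0,-0.035,-0.04,0,0,0,0.05,0,-0.035,-0.053,0,0,0,0.05,0,-0.035,-0.053,0,0,0,0.05,0,-0.035,-0.053,0,0,0,0.05,0,-0.035,-0.053,0,0,0,0.05,0,-0.035,-0.053,0,0,0,0.05,0,-0.035,-0.053,0,0,0,0.05,0,-0.035,-0.053,0,0,0])

```text
clock: 53.62
position: [528.0, 16.5, 120.8]
tcp_rot: [-0.623, 0.335, -0.334, 0.623]
force: [0.2, 0.6, -1.8]
width: 0.637
```

```bash
python3 - <<'E'
from h import *
from hm import *
p,d=arm.grab_frame("side");np.save("pics/s1.npy",d)
print(bed(arm.state()["position"],33.5))
hmap(d,"side",box=(220,380,150,280),sx=4,sy=8)
a=wor(-46.5,-1,33.5)
plan([(*a,66,123.5)])
E
```

```text
[-46.2927889   -1.19418129]
x\y [-44, -36, -28, -20, -12, -4, 4, 12, 20, 28, 36]
-100    1    2    3    3   23    5   46    1   23    1    1
 -96    1    1   47   49   49   49   50   49   46    0    3
 -92    1    0   53   63   62   73   63   66   62    1    0
 -88    2    0   67   71   80   76   76   78   74    6    1
 -84  232  116   60   90   76   84   82   91    5  237  117
 -80  236  228   64   91   93   93   94    4   92  234  230
 -76    5    3   82   17  232  232    9   94  231  229  241
 -72  246  256   75  233  237  235  236   95  232  241    3
 -68  248  242   47  248  248   95  248  249  247  242  243
 -64   21   15   63   92   91  118   94   94   93  238  245
 -60  154  139   80  135  127  130  129  131  130  181  184
 -56  168  142   66  128  131  133  126  129  134  171  162
 -52  153   31   60  138  136  138  139  137  139  183  189
 -48  172   29   54  139  138  139  139  137  141  168    .
 -44  164   34   52   64  138  138    .  137  140  188    .
 -40  146   37   56  137  136  137  138  137  135  172    .
 -36  243  245   62   64  111    .  137    .    .  217    .
[... 1262 characters left out ...]
 52   22   36   62   93   86   94   94    .    .    .    .
  56   17    .   65   94   92   95   95    .    .    .    .
  60    .    .   62   94   93   94    .   93    .    .    .
  64    .    .   68   95   93   94   93   95    .    .    .
  68    2    .   69   94   94   93   93   95   94    .    .
  72    3    .   75   92   93   93   94    .    .    .    .
  76    2    2   53    .    .   93   91    .   89    .    .
  80    0    3   40    .    .    .    .    .    .    .    .
  84    3    3    2    3    .    .    .    .    .    .    .
t 53.67 pos [527.9  16.5 120.8] yaw -56.5 q [-0.13  0.19  1.74  0.    1.21  0.85] w 0.641 F [-0.1  0.8 -2.1]
[-0.0001, 0.0548, -0.0002] [-0.0, 0.0, -0.1] n>= 1.3
```

The bar is held centred in a clear gap (plate about −61, next bar's face at −30). I lower it.

Request:
apply_moves(motion=[0.05,0,0.015,0,0,0,0,0.05,0,0.027,0,0,0,0,0.05,0,0.037,0,0,0,0,0.05,0,0.045,0,0,0,0,0.05,0,0.05,0,0,0,0,0.05,0,0.053,0,0,0,0,0.05,0,0.0545,0,0,0,0,0.05,0,0.0545,0,0,0,0,0.05,0,0.0545,0,0,0,0,0.05,0,0.0545,0,0,0,0,0.05,0,0.0545,0,0,0,0,0.05,0,0.0545,0,0,0,0])

```text
clock: 54.67
position: [527.6, 16.2, 66.5]
tcp_rot: [-0.623, 0.335, -0.334, 0.623]
force: [0.7, 0.9, -1.8]
width: 0.633
```

Request:
apply_moves(motion=[0.07,0,0,0,0,0,0,0.078,0,0,0,0,0,0,0.078,0,0,0,0,0,0,0.078,0,0,0,0,0,0,0.078,0,-0.02,0,0,0,0,0.078,0,-0.05,0,0,0,0,0.094,0,-0.07,0,0,0,0,0.094,0,-0.07,-0.029,0,0,0,0.094,0,-0.07,-0.029,0,0,0,0.094,0,-0.07,-0.029,0,0,0,0.094,0,-0.07,-0.029,0,0,0,0.094,0,-0.07,-0.029,0,0,0], squeeze=50)

```text
clock: 55.67
position: [503.5, 0.4, 135.9]
tcp_rot: [-0.623, 0.335, -0.334, 0.623]
force: [0.3, -0.9, -0.6]
width: 0.997
```

```bash
python3 - <<'E'
from h import *
from hm import *
p,d=arm.grab_frame("side");np.save("pics/s2.npy",d)
print(bed(arm.state()["position"],33.5))
hmap(d,"side",box=(220,380,150,280),sx=4,sy=11)
a=wor(-75.5,-1,33.5)
plan([(*a,71,123.5)])
E
```

```text
[-75.41215071  -1.12690269]
x\y [-44, -33, -22, -11, 0, 11, 22, 33]
-100  271  270  270  268   59   62  251  251
 -96  250   55   55   51   48   52   48    2
 -92    3   51   65   60   66   67    5    2
 -88    4   66   77   76   75   72   76    1
 -84    3   71   78   72   65   84    3    0
 -80    1   61   92    6   16    4    1    1
 -76    1   64   16    9   90    9    2    2
 -72    2   29   12   10    8    4    3    2
 -68   11   50   17   92   93   94    3    0
 -64   16   67   93   92   92   94   90    0
 -60  263   58   92   92   93   91    .    .
 -56   27   61  248  249    .    .   91    .
 -52   24   69  252  249    .   85    .    .
 -48   35   49   82   84   84   83   84    .
 -44   34   49   83   84   86   85   83    .
 -40   35   57   82   83   84   82   83    .
 -36   36   47    .   81   86    .   82    .
 -32   35   61   83   80   77   82   81    .
 -28   34   66   81   80   80   81   82    .
 -24   34   50   83   82   84   84   83    .
 -20   34   46   82   84   84   85   85    .
 -16   34   65   83   83   83   82   87    .
 -12   35   56   82    .   82   83   81   
[... 551 characters left out ...]
5   43   91   89   91    .    .    .
  44   36   39   83   85   86    .    .    .
  48   33   70   85   91   88    .    .    .
  52   21   45   91   93   93   93    .    .
  56    .   76   93   94   92   95    .    .
  60    .   65   81   93   94   94    .    .
  64    .   77   92   92   93   94    .    .
  68    0   59   92   93   93   92    .    .
  72    0   58   73   94   93   92    .    .
  76    0   51   73    .    .   91   90    .
  80    2   20   43    .    .    .    .    .
  84    3    1    2    .    .    .    .    .
t 55.72 pos [5.035e+02 4.000e-01 1.359e+02] yaw -56.5 q [-0.17  0.13  1.79  0.    1.23  0.81] w 1.0 F [-0.3 -1.  -0.4]
[-0.0, 0.0649, -0.0001] [-0.0, 0.0, -0.1] n>= 1.6
```

All four bars now read flat at 82–84 mm. I push the jaw again.

Request:
apply_moves(motion=[0.094,0,0.03,0,0,0,0,0.094,0,0.055,0,0,0,0,0.094,0,0.065,0,0,0,0,0.094,0,0.065,0,0,0,0,0.094,0,0.065,0,0,0,0,0.04,0,0.065,0,0,0,0,0.04,0,0.065,0,0,0,0,0.04,0,0.065,0,0,0,0,0.04,0,0.065,0,0,0,0,0.04,0,0.065,0,0,0,0,0.04,0,0.065,0,0,0,0,0.04,0,0.065,0,0,0,0])

```text
clock: 56.72
position: [503.4, 0.2, 71.6]
tcp_rot: [-0.622, 0.335, -0.334, 0.623]
force: [0.3, 0.4, -0.9]
width: 0.542
```

Request:
apply_moves(motion=[0.04,0,0,0.0015,0,0,0,0.04,0,0,0.003,0,0,0,0.04,0,0,0.0045,0,0,0,0.04,0,0,0.006,0,0,0,0.04,0,0,0.0075,0,0,0,0.04,0,0,0.009,0,0,0,0.04,0,0,0.0105,0,0,0,0.04,0,0,0.012,0,0,0,0.04,0,0,0.013,0,0,0,0.04,0,0,0.014,0,0,0,0.04,0,0,0.015,0,0,0,0.04,0,0,0.015,0,0,0])

```text
clock: 57.72
position: [513.8, 7.5, 71.5]
tcp_rot: [0.624, -0.336, 0.333, -0.622]
force: [-7.0, -4.0, 7.8]
width: 0.53
```

Request:
apply_moves(motion=[0.04,0,0,0.001,0,0,0,0.04,0,0,0.002,0,0,0,0.04,0,0,0.003,0,0,0,0.04,0,0,0.004,0,0,0,0.04,0,0,0.005,0,0,0,0.04,0,0,0.005,0,0,0])

```text
clock: 58.22
position: [517.7, 10.1, 71.6]
tcp_rot: [0.624, -0.336, 0.333, -0.622]
force: [-7.7, -3.6, 8.8]
width: 0.528
```

```bash
sed -i 's/^settle(2)//' fx.py; python3 fx.py
```

```text
[-58.27297621  -0.87907179] [517.69218356  10.10394369  71.55141699] Fx -8.382235711230287 Fy 1.2383017628358286 8.758535910187682 0.5277797438054564 58.2167
```

Request:
apply_moves(motion=[0.04,0,0,0.001,0,0,0,0.04,0,0,0.002,0,0,0,0.04,0,0,0.003,0,0,0,0.04,0,0,0.004,0,0,0,0.04,0,0,0.005,0,0,0,0.04,0,0,0.005,0,0,0])

```text
clock: 58.72
position: [521.8, 12.9, 71.6]
tcp_rot: [0.624, -0.336, 0.333, -0.622]
force: [-8.8, -3.2, 7.7]
width: 0.53
```

Request:
apply_moves(motion=[0.04,0,0,0.001,0,0,0,0.04,0,0,0.002,0,0,0,0.04,0,0,0.003,0,0,0,0.04,0,0,0.003,0,0,0])

```text
clock: 59.05
position: [522.7, 13.5, 71.5]
tcp_rot: [0.626, -0.337, 0.332, -0.621]
force: [-12.8, -6.9, 11.1]
width: 0.525
```

```bash
python3 fx.py
```

```text
[-52.20089166  -0.77391107] [522.69756669  13.54304376  71.51418354] Fx -14.514263935392496 Fy 1.3496109970635999 11.110429088142453 0.5247503031295305 59.05
```

The position has stalled at −52 and the force is rising, so the stack is against the fixed jaw. I press a little more and hold.

Request:
apply_moves(motion=[0.04,0,0,0.001,0,0,0,0.04,0,0,0.002,0,0,0,0.04,0,0,0.003,0,0,0,0.04,0,0,0.003,0,0,0,0.04,0,0,0.003,0,0,0])

```text
clock: 59.47
position: [523.0, 13.8, 71.4]
tcp_rot: [0.628, -0.337, 0.33, -0.619]
force: [-17.3, -9.9, 15.9]
width: 0.531
```

```bash
python3 fx.py
```

```text
[-51.79011286  -0.72425218] [523.01270073  13.81117762  71.4362596 ] Fx -19.832674409590474 Fy 1.309363100557409 15.894500275570135 0.5305281885151636 59.4667
```

Request:
apply_moves(motion=[0.04,0,0,0.001,0,0,0,0.04,0,0,0.0015,0,0,0,0.04,0,0,0.0015,0,0,0,0.04,0,0,0.0015,0,0,0])

```text
clock: 59.8
position: [523.2, 13.9, 71.4]
tcp_rot: [0.628, -0.338, 0.33, -0.618]
force: [-20.4, -11.6, 17.6]
width: 0.53
```

```bash
python3 fx.py
```

```text
[-51.52655754  -0.73223886] [523.23688392  13.94998356  71.39696893] Fx -23.406228967160615 Fy 1.5767485945736723 17.630406826332145 0.5302675866010667 59.8
```

Request:
apply_moves(motion=[0.04,0,0,-0.002,0,0,0,0.04,0,0,-0.004,0,0,0,0.04,0,0,-0.006,0,0,0,0.04,0,0,-0.006,0,0,0,0.07,0,0,-0.006,0,0,0,0.094,0,0,-0.006,0,0,0,0.094,0,0,-0.006,0,0,0,0.094,0,0,-0.006,0,0,0,0.094,0,-0.02,-0.006,0,0,0,0.094,0,-0.05,-0.006,0,0,0,0.094,0,-0.08,-0.006,0,0,0,0.094,0,-0.1,-0.006,0,0,0])

```text
clock: 60.8
position: [526.9, 14.8, 174.1]
tcp_rot: [-0.622, 0.334, -0.335, 0.624]
force: [1.5, 0.3, -0.5]
width: 0.991
```

Request:
apply_moves(motion=[0.094,0.03,0,-0.03,0,0,0,0.094,0.06,0,-0.06,0,0,0,0.094,0.09,0,-0.09,0,0,0,0.094,0.12,0,-0.12,0,0,0,0.094,0.15,0,-0.15,0,0,0,0.094,0.18,0,-0.16,0,0,0,0.094,0.18,0,-0.16,0,0,0,0.094,0.18,0,-0.16,0,0,0,0.094,0.18,0,-0.16,0,0,0,0.094,0.18,0,-0.16,0,0,0])

```text
clock: 61.63
position: [491.4, -222.3, 170.7]
tcp_rot: [-0.623, 0.335, -0.334, 0.624]
force: [0.1, 0.1, 0.4]
width: 0.999
```

```bash
python3 - <<'E'
from h import *
from hm import *
f={}
p,d=arm.grab_frame("top");np.save("pics/fin.npy",d);cv2.imwrite("pics/fin.png",p[:,:,::-1]);plan([])
hmap(d,"top",sx=3,sy=8)
W=cloud(d,"top",230,320,190,290);b=np.array([bed(w,33.5) for w in W])
# bed yaw from jaw tops and bars orientation
m=(W[:,2]>78)&(W[:,2]<97);r=cv2.minAreaRect(b[m&(b[:,0]>43)].astype(np.float32));print("fixed jaw rect",r)
r=cv2.minAreaRect(b[m&(b[:,0]>-33)&(b[:,0]<43)&(W[:,2]<87)].astype(np.float32));print("bars rect",r)
# tray
W=cloud(d,"top",125,205,225,295);m=(W[:,2]>14)&(W[:,2]<32)
a=np.radians(6);q=(W[:,:2]-[516,346])@np.array([[np.cos(a),-np.sin(a)],[np.sin(a),np.cos(a)]]);k=m&(abs(q[:,0])<66)&(abs(q[:,1])<86)
print("tray: z",np.median(W[k,2]),"x<0:",q[k&(q[:,0]<0)].min(0),q[k&(q[:,0]<0)].max(0),"x>0",q[k&(q[:,0]>0)].min(0),q[k&(q[:,0]>0)].max(0))
E
```

```text
t 61.68 pos [ 491.5 -222.1  170.8] yaw -56.4 q [-0.59  0.16  1.67  0.    1.31  0.4 ] w 1.001 F [-0.1 -0.3 -0.5]
x\y [-44, -36, -28, -20, -12, -4, 4, 12, 20, 28, 36]
-100   -1   -2    0   -2    0    0   -3    2   -1   -1    0
 -97   -1   -1    0    1   22    1   19   23   -1    2    1
 -94    1    0   30   60   53   57   33   60   29   -5    2
 -91    0   -4   26   61   62   62   60   62   59    0   -1
 -88    0    2   30   60   62   60   63   64   65    0    0
 -85    0    1   32   63   61   59   64   65   62    1    2
 -82    2   -2   61   62   61   62   59   58   62    1   -1
 -79   -3    1   -2   63   61   59   63   61   60    1    0
 -76   -2    1    4   58   61   61   59   60   60    3   -1
 -73   -1    1   56   63   60   64   63   63   30    1   -4
 -70    4    0   32   63   63   64   63   63   63    0   -1
 -67   10    2   37   61   62   63   60   61   66   10    1
 -64   12    9   65   72   87   87   87   90   83   18    4
 -61   13   17   58   90   90   90   94   94   89   19   13
 -58   15   22   57   93   92   91   92   92   91   21   17
 -55   23   20   56   92   91   90 
[... 2518 characters left out ...]
2   92   91   90   -1    2
  74    0    0   45   91   92   92   91   90   91   -3    0
  77    0    0    0   85    .    .    .    .    .    0    0
  80    0    2    1    .    .    .    .    .    .    2    0
  83    0    1    1    .    .    .    .    .    .    3    0
  86    1    0   -3    .    .    .    .    .    .    2    0
fixed jaw rect ((59.861297607421875, 1.602499008178711), (34.241024017333984, 57.284202575683594), 1.3884145021438599)
bars rect ((5.305290222167969, 1.8890762329101562), (60.96146774291992, 75.34468841552734), 89.42947387695312)
tray: z 23.376033735653323 x<0: [-65.80785575 -83.81997415] [-9.58089801 33.34897292] x>0 [  6.02469315 -78.72687607] [65.66233535 82.08680501]
```

The final map shows all four bars flat and touching each other from x −35 to 46, flush with both jaws. One last offline check on the angle.

```bash
python3 - <<'E'
from h import *
from hm import cloud
d=np.load("pics/fin.npy");W=cloud(d,"top",230,320,190,290);b=np.array([bed(w,33.5) for w in W])
m=(W[:,2]>54)&(abs(b[:,1])<36)&(b[:,0]>-92)&(b[:,0]<76);xs=np.arange(-90,74,8)
mid=[(b[m&(b[:,0]>=x)&(b[:,0]<x+8),1].min()+b[m&(b[:,0]>=x)&(b[:,0]<x+8),1].max())/2 for x in xs]
k=np.polyfit(xs+4,mid,1);print("bed yaw",33.5+np.degrees(np.arctan(k[0])),"offset",k[1])
for nm in("pics/top0.png","pics/fin.png"):
    hsv=cv2.cvtColor(cv2.imread(nm),cv2.COLOR_BGR2HSV);g=(hsv[...,0]>55)&(hsv[...,0]<90)&(hsv[...,1]>110)
    v,u=np.nonzero(g[205:275,225:320]);P=np.array([onz("top",x+225,y+205,15)[:2] for x,y in zip(u,v)])
    r=P-[566.3,45.5];s=np.hypot(*r.T)>80;L=P[s&(r[:,1]>0)].mean(0);Q=P[s&(r[:,1]<0)].mean(0);print(nm,"foot yaw",np.degrees(np.arctan2(*(L-Q)[::-1]))-90,s.sum())
print(arm.state()["force"],arm.state()["joint_velocities"].round(3))
E
```

```text
bed yaw 33.78840436082565 offset 1.6218197048887837
pics/top0.png foot yaw -10.928905547662481 83
pics/fin.png foot yaw -11.150308070993418 87
[-0.12301192 -0.33867854 -0.46797266] [ 0.004 -0.003  0.    -0.002 -0.     0.   ]
```

The reading is about 44.8–44.9°, so I hand the job in.

```bash
python3 -c "
from plant import arm
print(arm.finish_job())"
```

```text
the job is handed in; nothing more can be done
None
```

I handed the job in at about 62 s on the robot clock; it gives no verdict. Both slotted bars are in the grey tray, the vice is set to 45° and all four plain bars are pinched between the jaws. The 45° comes from the equal-legged set square on the clipboard.

**First push:** it failed. One blank had ridden up onto the others, which the depth maps showed at about 102 mm high. I reopened the jaw, moved that blank down into the gap beside the moving jaw and pushed again.

**Last checks:**
- **Angle:** the scale works out at about 44.8–44.9° (bed yaw 33.5–33.8°, foot about −11°). Two rougher estimates differed: the index line put the foot at −9.4°, and the depth outline of the fixed jaw alone suggested about 1.4° more.
- **Bars:** all four are flat at about 82 mm and touching, from x −35 to 46 mm, flush with both jaws. They sit about 2 mm off centre and under 1° from straight across.
- **Clamping:** the final push reached about 23 N at the tool. Less the jaw drag and bar friction, I estimate 13–18 N went through the bars; this was not measured directly.
- **Tray:** I last saw the two slotted bars lying in the tray in the side view. My final depth check of the tray also picked up its walls, so it was not conclusive.
- **Not checked:** the 16-picture limit was used up before the mend, so everything after it rests on depth maps and force readings. I did not re-measure the set squares, bottle, hammer, tin or wrench, but the gripper was never lowered near them.

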